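# Steady the rocking tip stand and tip the motors into the bin

### The arm

A 7-joint arm with a two-finger parallel gripper is mounted at the origin on the work surface. World frame = base frame: x ahead of the robot, y to its left, z up, the work surface at z = 0. Lengths are in m, angles in degrees, forces in N, time in s.
With the tool pointing down it reaches from about 0.375 to 0.925 m from the base axis. Payload 3.1 kg.
Tool frame: the origin (TCP) lies midway between the tips of the shut fingers; the grasp point (between the pads) lies 19 mm behind it; z points along the fingers, y is the direction in which the jaws open and shut (so a half turn about z gives the same grasp; the last joint's range is limited). The gripper opens to 85 mm and grips with 20 to 120 N. Pads are 22 mm wide; open, the fingers measure 114 mm over their backs; the gripper's body (76 mm by 85 mm) begins 54 mm behind the grasp point. The pads swing forward as they close: fully open they stand 13 mm farther back than shut.
Start: joints at [-81.692, 21.939, 2.515, 91.553, -1.026, 66.532, -2.859], TCP at [0.156, 0.631, 0.231] pointing down, gripper open.
Joint ranges: [-149.38, 149.38], [-23.57, 123.04], [-84.95, 90], [0, 143.3], [-89.99, 269.99], [3.08, 112.72], [-163.45, 163.45]. Speed limits (degrees/s): [159.86, 159.86, 180, 180, 180, 180, 180].

### API

Orientations are given as a 3x3 rotation matrix whose columns are the frame's x, y, z axes.
In Python, from workcell import * gives the robot as it stands.
- The arm moves only by the tool play_rows, never from a script. Its argument "series" is a list of rows, each a list of 5 numbers: the shift along the tool's x, y, z in m, then the turn about the tool's z in degrees, then the finger opening in m, from 0 to 0.0854. In form: [[tx, ty, tz, yaw, hand], ...]. A call has 1 to 12 rows; each row shifts and turns the pose as measured when the row begins, along the tool's axes as they then stand; what a row does not reach is not made up. A row lasts 1/12 s, in which the tool goes at most 41.7 mm and 7.16 degrees, less where a joint would pass 70% of its speed; a pose out of reach is approached as far as the arm can. A call is refused whole if a number of a shift passes 0.0417 or a number of a turn 7.16, either way. A call with a gripper value outside its range is refused whole. The fingers move at their own pace and stop on an object; "newtons" is the grip in N (left out, the last holds). Time passes only in rows, so rows that do not move let the fingers close. It gives the time, the measured TCP pose, the force and the opening at its end, in the units of the state.
- get_state(): the state, without advancing time (a new reading comes with each control period).
- camera(name): name is "scene" or "top"; returns a dict with "color" (384x512x3 uint8, red, green, blue), "range_z" (384x512 float32, m along the optical axis (not along the pixel's ray), 0 where there is no reading), "camera_matrix" (3x3 intrinsics, pixels), "dist" ([k1, k2, p1, p2, k3] as OpenCV has them; the pictures are not rectified), "extrinsics" (4x4, takes a point from camera to world coordinates). Camera axes: x right, y down, z forward; pixel columns grow to the right and rows downward; lengths in m; the calibration is good to about 2 mm. A picture is of the moment at which its call begins.
- finish_job(): hands the job in, once; it reports no verdict.
The state is a dict: "t": time; "qpos": joint angles; "qvel": joint speeds; "joint_torque": joint torques, N m; "position": TCP position; "tcp_rot": TCP orientation; "contact_force": force on the tool from outside, world axes, zero at the start; "torque": the same for the moment, N m; "width": finger opening in m.
Only numpy, scipy, OpenCV 4.12 (cv2) and the standard library are available. Lean on these libraries where they do the work, as an engineer would, in place of code of your own. Each camera call takes 0.05 s, during which the arm holds its last target.

### The job

The tip stand rocks and leans because its two front feet are screwed up too far: turn their brass knobs clockwise until the stand is level and firm on all four feet. Then lay every motor from the bench in the stand's tray, and once all of them are in it, lift the red handle to tip them into the grey bin, and let the tray back down level. Any motor that misses goes into the bin too; leave the other things on the bench alone.

Things in the scene. Friction and masses are not known exactly. Their poses are not given: they have to be found in the camera images.
- stand: Tip stand: heavy (4.5 kg) blue base plate, loose on the bench, hinged tray on top. Origin on the bench under its middle when level; z up, x away from the robot, y left towards the bin. Plate 12 mm thick, top 36 mm up when level. Fixed rubber rear feet, 24 mm long, at (110, 50) and (110, -80) mm; screw feet in front at (-120, 100) and (-120, -100) mm.
- foot_left (a joint): Left front screw foot (rad). 0 = reaches as far down as the fixed rear feet: stand level, all four feet bear. Negative = screwed too far up (foot short; -4.7 to -2.7 at the start), positive = too long. Grows when the knob is turned clockwise seen from above: 2 mm lower per rad relative to the plate. Stiff (0.12 N m), stays where left.
- foot_right (a joint): Right front screw foot (rad), exactly like foot_left.
- foot_left_grip (a point): Centre of the brass knurled round knob of the left front foot: 40 mm in diameter, 24 mm high (12 mm above and below this point), upright axis, white index line on top. It stands 26 mm above the plate's top when the joint is 0, rises 2 mm per rad when screwed up. The tray's wall is 75 mm from the knob's axis.
- foot_right_grip (a point): The same for the right front foot.
- tray (a joint): Tilt of the aluminium tray about its hinge (rad): 0 = level on its stop, grows as the handle end is lifted, to 1.2 at most. It falls back when let go. Parts begin to slide out at about 0.5 to 0.7 and all leave above about 1.0.
- tray_hinge (a point): Middle of the tray's hinge axis, which lies along the stand's x axis, at (55, 50, 120) mm in the stand's frame. The handle bar's centre is 212 mm from it towards the stand's -y and 30 mm above it when the tray is level, and moves on an arc about it, up and over towards +y.
- tray_mid (a point): A point on the middle line of the tray's floor (upper face), at (55, -15, 130) mm in the stand's frame when level; x and y axes as the stand's, z out of the floor. The flat floor runs from -100 to +127 mm (y) from here; 35 mm high walls on three sides, the inside 152 mm wide (x) at the handle end, flaring to 196 mm at the open edge; the side towards the bin (+y) is open and flat.
- tray_grip (a point): Centre of the red handle bar at the tray's right (-y) end: round bar 12 mm in diameter, 90 mm long along the stand's x axis, 43 mm outside the tray's end wall, free all round.
- bin: Fixed grey collecting bin, open on top, to the left of the stand, just under the tray's open edge; origin at the centre of its underside, axes nearly as the stand's. 215 (x) x 180 (y) mm outside, walls 4 mm, 55 mm high at the sides, 50 mm towards the stand, 100 mm at the far (+y) side.
- motor1_center (a point): Centre of slot-car motor 1 (absent in some runs): a flat-sided steel can with copper windows, 62 mm long (x axis, with black end cap at -x) plus a 7 mm brass pinion at +x, 34 mm wide (y), 28 mm high (z), about 0.1 kg. Starts lying flat on the bench, this point 14 mm up.
- motor2_center (a point): Centre of slot-car motor 2 (absent in some runs): a flat-sided steel can with copper windows, 62 mm long (x axis, with black end cap at -x) plus a 7 mm brass pinion at +x, 34 mm wide (y), 28 mm high (z), about 0.1 kg. Starts lying flat on the bench, this point 14 mm up.
- motor3_center (a point): Centre of slot-car motor 3 (absent in some runs): a flat-sided steel can with copper windows, 62 mm long (x axis, with black end cap at -x) plus a 7 mm brass pinion at +x, 34 mm wide (y), 28 mm high (z), about 0.1 kg. Starts lying flat on the bench, this point 14 mm up.
- motor4_center (a point): Centre of slot-car motor 4 (absent in some runs): a flat-sided steel can with copper windows, 62 mm long (x axis, with black end cap at -x) plus a 7 mm brass pinion at +x, 34 mm wide (y), 28 mm high (z), about 0.1 kg. Starts lying flat on the bench, this point 14 mm up.
- gear: Bystander: green gear wheel, 74 mm across, 18 mm high; leave it alone.
- armature: Bystander: copper-wound motor armature, 85 mm long; leave it alone.
- spacer: Bystander: upright brass hexagonal spacer, 35 mm across, 60 mm high; leave it alone.
- jar: Bystander: amber glass jar with steel lid, 64 mm across, 75 mm high; leave it alone.
- driver: Bystander: screwdriver, 170 mm long, lying; leave it alone.
There are look-alikes about, which are no part of the job. Leave any blue look-alike of the part that bears motor4_center alone.

How it is judged:
By the outcome, as a careful person would: the job done as asked, in the order asked, and still so for the second after the job is handed in, with the robot touching nothing.
Of motor1, motor2, motor3, motor4 only 2 to 4 are there at a start; the rules pass over those that are not, and their reading is None.
At some moment in a run one of motor1, motor2, motor3, motor4 may be knocked a few centimetres aside while the robot is not near it.
Once in a run the grip may slacken for a moment while it holds something.
It also fails if it takes over 210 s, if anything falls off the work surface, if the arm or the gripper's body presses on something with over 40 N, if the wrist force passes 120 N, or if a joint passes its speed limit or range.

## Working session

There is one attempt and no reset: what is moved stays moved. The work goes in short steps, Python scripts to look and compute and a tool call to move; the robot and the scene stay as the last step left them, time stands still between calls to the robot, and variables do not carry over. Pictures are saved under pics/ and viewed, and the job is handed in when it is done.

Besides the shell and the picture viewer there is one more tool, called after "Emit:" as name([rows], argument=value, ...), one row to a line, values as JSON. play_rows: Moves the arm, as the interface text tells. Its arguments: {"type":"object","properties":{"series":{"type":"array","items":{"type":"array","items":{"type":"number"}}},"newtons":{"type":"number"}},"required":["series"]}

```bash
ls; mkdir -p pics; cat > h.py <<'E'
from workcell import *
import numpy as np, cv2
def shot(n,tag):
    c=camera(n); cv2.imwrite(f'pics/{tag}.png',c['color'][:,:,::-1]); np.savez(f'{tag}.npz',**{k:np.array(v) for k,v in c.items()}); return c
def load(tag): return dict(np.load(f'{tag}.npz'))
def ray(c,px):
    p=cv2.undistortPoints(np.array(px,float).reshape(-1,1,2),c['camera_matrix'],c['dist']).reshape(-1,2)
    d=np.c_[p,np.ones(len(p))]; E=c['extrinsics']
    return E[:3,3],d@E[:3,:3].T
def plane(c,px,z):
    o,d=ray(c,px); return o+d*((z-o[2])/d[:,2])[:,None]
def depth(c,px):
    o,d=ray(c,px); px=np.array(px).reshape(-1,2).astype(int)
    return o+d*c['range_z'][px[:,1],px[:,0]][:,None]
def proj(c,P):
    E=np.linalg.inv(c['extrinsics']); r=cv2.Rodrigues(E[:3,:3])[0]
    return cv2.projectPoints(np.array(P,float).reshape(-1,1,3),r,E[:3,3],c['camera_matrix'],c['dist'])[0].reshape(-1,2)
E
python3 - <<'E'
from h import *
s=get_state(); print(s)
for n in('scene','top'):
    c=shot(n,n+'0'); print(c['extrinsics'],c['camera_matrix'])
E
```

```text
pics
{'t': 0.0, 'qpos': array([-81.69196952,  21.99545447,   2.51035758,  91.64888271,
        -1.02637126,  66.53182537,  -2.8574933 ]), 'qvel': array([ 0.00341041,  0.12710705,  0.00403238, -0.02228592,  0.02167538,
       -0.02521415,  0.04679008]), 'joint_torque': array([-1.03212104e-03, -4.33458781e+01,  1.02393195e+00, -2.49520218e+01,
        1.05218397e-02,  1.13986121e-02,  7.57497276e-06]), 'position': array([0.15603787, 0.63001754, 0.22984895]), 'tcp_rot': array([[-9.70696922e-01,  2.40306502e-01, -5.21028174e-04],
       [ 2.40307034e-01,  9.70693363e-01, -2.63136079e-03],
       [-1.26574518e-04, -2.67946056e-03, -9.99996402e-01]]), 'contact_force': array([ 0.42778074, -0.97731594, -1.23951135]), 'torque': array([ 0.00795266,  0.03556998, -0.01306438]), 'width': 0.08574612548819026}
[[-0.66327514  0.44743028 -0.59989352  1.27691125]
 [ 0.74812982  0.41696442 -0.51618063  0.67285245]
 [ 0.01917941 -0.79116801 -0.61129807  0.87238208]
 [ 0.          0.          0.          1.        ]] [[476.3161117    0.         252.90593539]
 [  0.         476.3161117  191.9203309 ]
 [  0.           0.           1.        ]]
[[ 1.23035236e-03 -9.70201421e-01  2.42296696e-01  2.91113798e-01]
 [-9.99998800e-01 -1.42170403e-03 -6.14900613e-04  2.06950182e-02]
 [ 9.41051638e-04 -2.42295649e-01 -9.70202006e-01  1.08995423e+00]
 [ 0.00000000e+00  0.00000000e+00  0.00000000e+00  1.00000000e+00]] [[374.17173457   0.         253.29133183]
 [  0.         374.17173457 190.73252779]
 [  0.           0.           1.        ]]
```

View pics/scene0.png

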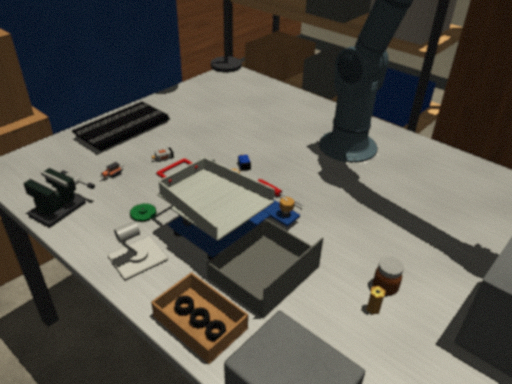

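View pics/top0.png

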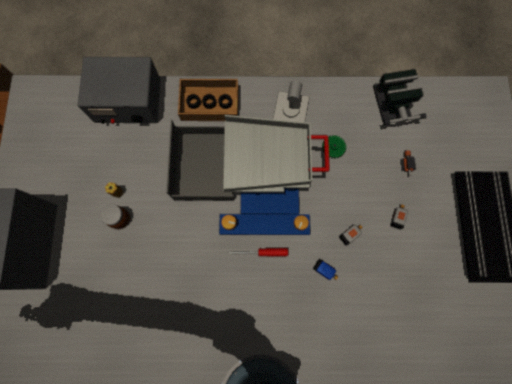

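```bash
python3 - <<'E'
from h import *
a=cv2.imread('pics/top0.png');b=cv2.imread('pics/scene0.png')
A=cv2.resize(a[140:290,310:430],None,fx=5,fy=5,interpolation=cv2.INTER_CUBIC)[:600]
A=cv2.resize(a[145:285,315:430],(480,584),interpolation=cv2.INTER_CUBIC)
cv2.imwrite('pics/c1.png',A)
B=cv2.resize(b[140:240,90:310],(800,364),interpolation=cv2.INTER_CUBIC);cv2.imwrite('pics/c2.png',B)
C=cv2.resize(a[105:265,160:350],(712,600),interpolation=cv2.INTER_CUBIC);cv2.imwrite('pics/c3.png',C)
E
```

```text
(no output)
```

View pics/c1.png

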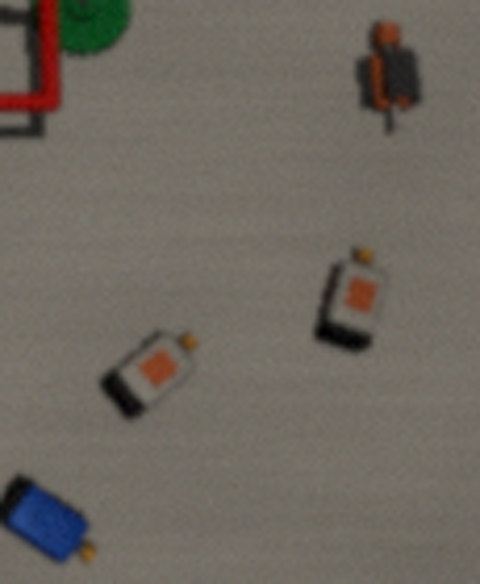

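View pics/c2.png

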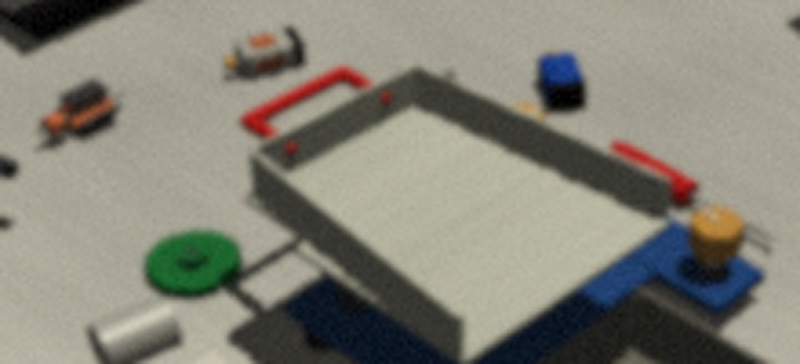

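View pics/c3.png

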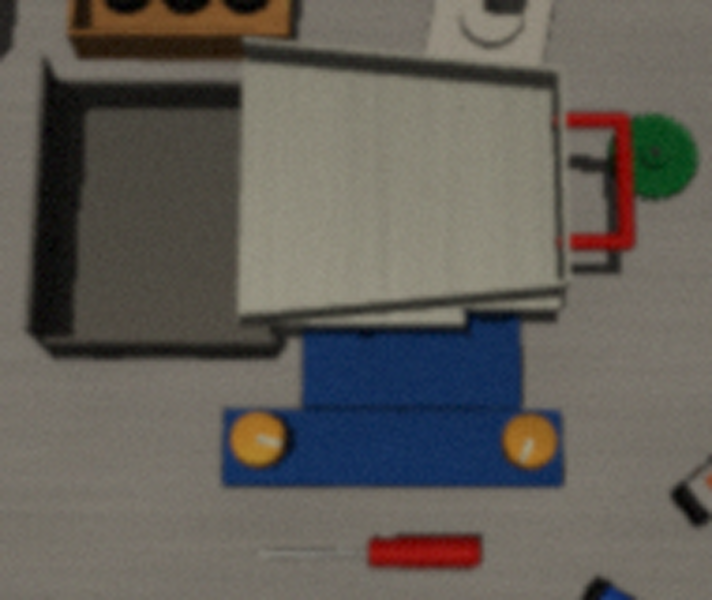

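```bash
cat >> h.py <<'E'
def cloud(c):
    H,W=c['range_z'].shape; u,v=np.meshgrid(np.arange(W),np.arange(H)); 
    o,d=ray(c,np.c_[u.ravel(),v.ravel()]); P=o+d*c['range_z'].reshape(-1,1); P[c['range_z'].ravel()<=0]=np.nan
    return P.reshape(H,W,3)
def fit(P):
    P=P[np.isfinite(P).all(1)]
    for _ in range(4):
        A=np.c_[P[:,:2]-P[:,:2].mean(0),np.ones(len(P))]; k=np.linalg.lstsq(A,P[:,2],rcond=None)[0]; r=P[:,2]-A@k
        m0=P[:,:2].mean(0); P=P[np.abs(r)<2.5*r.std()+1e-9]
    return k,m0,r.std(),len(P)
E
python3 - <<'E'
from h import *
np.set_printoptions(precision=4,suppress=True)
c=load('top0'); P=cloud(c)
hsv=cv2.cvtColor(c['color'],cv2.COLOR_RGB2HSV)
print('bench fit',fit(P[240:330,120:215].reshape(-1,3)),fit(P[225:270,320:400].reshape(-1,3)))
blue=cv2.inRange(hsv,(100,100,40),(130,255,255)); brass=cv2.inRange(hsv,(8,100,90),(30,255,255))
for nm,m in(('blue',blue),('brass',brass)):
    n,l,st,ce=cv2.connectedComponentsWithStats(m)
    for i in range(1,n):
        if st[i,4]>15: 
            mm=l==i; print(nm,st[i],ce[i],np.nanmedian(P[mm],0))
m=blue.copy(); m[:190]=0;m[238:]=0;m[:,:215]=0;m[:,315:]=0
m=cv2.erode(m,np.ones((3,3)));
print('plate',fit(P[m>0]))
for x in(222,230,240,270,290,302,308): print(x,P[205:240:3,x].round(4).tolist())
E
```

```text
bench fit (array([ 0.0016, -0.0007,  0.0012]), array([0.2917, 0.2626]), np.float64(0.0018908407466687964), 8345) (array([-0.0003,  0.0002,  0.0009]), array([ 0.3945, -0.2911]), np.float64(0.001994793036268341), 3149)
blue [ 220  189   90   46 2611] [267.5232 214.1731] [ 0.4859 -0.0223  0.0318]
blue [220 214   4   8  16] [221.    216.375] [0.4814 0.1126 0.0316]
blue [316 261  20  18 211] [325.7204 269.9905] [ 0.3299 -0.1816  0.0285]
brass [180  79  58  36 882] [211.898   98.1961] [0.8759 0.1476 0.0064]
brass [178  85   3  29  36] [178.7222  99.8889] [0.8382 0.2476 0.0497]
brass [406 150   5   5  20] [407.95 152.3 ] [ 0.6769 -0.4444  0.0246]
brass [105 182  12  12  92] [110.2609 187.2826] [0.5577 0.4254 0.0606]
brass [398 212   7   8  48] [401.0625 215.3542] [ 0.4845 -0.4041  0.0292]
brass [222 215  14  14 151] [228.0662 221.4702] [0.4584 0.0891 0.0774]
brass [294 215  15  15 153] [300.9739 221.9869] [ 0.4569 -0.1109  0.0743]
brass [348 229   9   9  51] [352.549  232.7451] [ 0.4329 -0.2624  0.0293]
plate (array([ 0.0264, -0.0044,  0.0318]), array([ 0.4877, -0.0212]), np.float64(0.00185
[... 1565 characters left out ...]
4302, -0.087, 0.0018], [0.4213, -0.0867, 0.0032]]
302 [[0.52, -0.125, -0.0007], [0.5102, -0.1243, 0.0023], [0.5012, -0.124, 0.0024], [0.4869, -0.1199, 0.031], [0.4708, -0.1141, 0.0728], [0.4616, -0.1132, 0.0779], [0.454, -0.1135, 0.0737], [0.4455, -0.1131, 0.0752], [0.4386, -0.114, 0.0659], [0.4353, -0.1186, 0.0294], [0.4307, -0.1224, -0.0018], [0.4215, -0.1216, 0.0023]]
308 [[0.5201, -0.1429, -0.0011], [0.5103, -0.1421, 0.0022], [0.5012, -0.1418, 0.0023], [0.4867, -0.137, 0.032], [0.4778, -0.1365, 0.0336], [0.4624, -0.1303, 0.0734], [0.454, -0.1299, 0.0736], [0.4522, -0.1359, 0.0312], [0.4438, -0.1359, 0.0297], [0.4349, -0.1351, 0.0326], [0.4307, -0.1398, -0.0013], [0.4216, -0.139, 0.0021]]
```

```bash
cat >> h.py <<'E'
def avg(n,k,tag=None):
    cs=[camera(n) for _ in range(k)]; z=np.array([c['range_z'] for c in cs]); z[z<=0]=np.nan
    c=cs[-1]; c['range_z']=np.nan_to_num(np.nanmedian(z,0)); c['color']=np.mean([q['color'] for q in cs],0).astype(np.uint8)
    if tag: np.savez(f'{tag}.npz',**{k:np.array(v) for k,v in c.items()}); cv2.imwrite(f'pics/{tag}.png',c['color'][:,:,::-1])
    return c
def measure(c):
    P=cloud(c); hsv=cv2.cvtColor(c['color'],cv2.COLOR_RGB2HSV)
    bench=np.vstack([P[245:256,215:225].reshape(-1,3),P[238:246,215:255].reshape(-1,3),P[200:235,312:330].reshape(-1,3),P[205:235,195:214].reshape(-1,3)])
    b=fit(bench); print('bench',b)
    blue=cv2.inRange(hsv,(100,100,40),(130,255,255)); m=blue.copy(); m[:190]=0;m[238:]=0;m[:,:215]=0;m[:,315:]=0
    m=cv2.erode(m,np.ones((5,5)))
    Q=P[m>0]; Q=Q[np.isfinite(Q).all(1)]; Q=Q[np.abs(Q[:,2]-np.median(Q[:,2]))<.008]
    k,m0,s,n=fit(Q); zb=lambda xy: np.dot(b[0],[*(xy-b[1]),1])
    print('plate slope',k[:2]-b[0][:2],'std',s,n)
    brass=cv2.inRange(hsv,(8,100,90),(30,255,255)); nn,l,st,ce=cv2.connectedComponentsWithStats(brass)
    for i in range(1,nn):
        if 60<st[i,4]<400 and 205<ce[i,1]<235 and 215<ce[i,0]<315:
            mm=cv2.erode(cv2.morphologyEx((l==i).astype(np.uint8),cv2.MORPH_CLOSE,np.ones((5,5))),np.ones((3,3)))>0; K=P[mm]; K=K[np.isfinite(K).all(1)]; K=K[np.abs(K[:,2]-np.median(K[:,2]))<.004]
            p=K.mean(0); pz=np.dot(k,[*(p[:2]-m0),1]); print('knob',ce[i],p,'n',len(K),'above plate %.4f'%(p[2]-pz),'-> rad %.2f'%((.038-(p[2]-pz))/.002),'plate h here %.4f'%(pz-zb(p[:2])))
E
python3 - <<'E'
from h import *
np.set_printoptions(precision=4,suppress=True)
c=avg('top',12,'topA'); measure(c)
E
```

```text
bench (array([-0.0011,  0.0005,  0.001 ]), array([0.4601, 0.0118]), np.float64(0.0006648415218909876), 1600)
plate slope [ 0.029  -0.0069] std 0.0006444159114382446 1925
knob [227.8176 221.5541] [0.457  0.0889 0.077 ] n 105 above plate 0.0469 -> rad -4.46 plate h here 0.0290
knob [300.9605 221.9737] [ 0.4561 -0.1105  0.0751] n 105 above plate 0.0438 -> rad -2.88 plate h here 0.0304
```

Candidates for motors, in the top view: steel cans with a copper window at (350,234) and (400,216). Not motors: the blue look-alike at (325,270) and the armature at (408,162). The crop confirms the two steel cans are the motors, so only two are present. Knobs first. Left knob is at about -4.46 rad, right at about -2.88 rad.

Emit:
play_rows([
  [-0.023,-0.025,0,0,0.085],
  [-0.023,-0.025,0,0,0.085],
  [-0.023,-0.025,0,0,0.085],
  [-0.023,-0.025,0,0,0.085],
  [-0.023,-0.025,0,0,0.085],
  [-0.023,-0.025,0,0,0.085],
  [-0.023,-0.025,0,0,0.085],
  [-0.023,-0.025,0,0,0.085],
  [-0.023,-0.025,0,0,0.085],
  [-0.023,-0.025,0,0,0.085],
  [-0.023,-0.025,0,0,0.085],
  [-0.023,-0.025,0,-5,0.085],
], newtons=60)

```text
t: 1.7
position: [0.3544, 0.2698, 0.2297]
tcp_rot: [[-0.991, 0.133, -0.002], [0.133, 0.991, 0.013], [0.003, 0.013, -1.0]]
contact_force: [0.3, -0.4, -0.6]
width: 0.085
```

```bash
cat >> h.py <<'E'
def go(x,y,z,yaw=None):
    s=get_state(); R=s['tcp_rot']; d=R.T@(np.array([x,y,z])-s['position'])
    cur=np.degrees(np.arctan2(R[1,1],R[0,1]))
    print('t %.2f pos'%s['t'],s['position'].round(4),'jawdir %.1f'%cur,'q',s['qpos'].round(1),'w %.4f'%s['width'],'F',s['contact_force'].round(1))
    print('tooldelta',d.round(4),'n rows',np.linalg.norm(d)/.0417)
    if yaw is not None:
        t=-(yaw-cur); t=(t+90)%180-90; print('turn',t)
E
python3 -c "
from h import *
go(.457,.089,.16)"
```

```text
t 1.70 pos [0.3544 0.2698 0.2297] jawdir 82.3 q [-58.9  -1.4  16.7 119.4  -0.2  61.5  40.2] w 0.0850 F [ 0.3 -0.4 -0.6]
tooldelta [-0.126  -0.1664  0.0672] n rows 5.257350941904013
```

Emit:
play_rows([
  [-0.021,-0.028,0.005,0,0.085],
  [-0.021,-0.028,0.005,0,0.085],
  [-0.021,-0.028,0.005,0,0.085],
  [-0.021,-0.028,0.005,0,0.085],
  [-0.021,-0.028,0.005,0,0.085],
  [0,0,0,0,0.085],
])

```text
t: 2.2
position: [0.4477, 0.1032, 0.2052]
tcp_rot: [[-0.99, 0.14, 0.008], [0.141, 0.99, 0.018], [-0.006, 0.019, -1.0]]
contact_force: [-0.4, 0.3, 0.2]
width: 0.085
```

```bash
python3 -c "
from h import *
go(.457,.089,.16)"
```

```text
t 2.20 pos [0.4477 0.1032 0.2052] jawdir 81.9 q [-46.7   1.4  29.9 120.1  -1.9  58.   66.1] w 0.0850 F [-0.4  0.3  0.2]
tooldelta [-0.0109 -0.0136  0.045 ] n rows 1.158500460416696
```

Emit:
play_rows([
  [0,0,0,-7,0.085],
  [0,0,0,-7,0.085],
  [0,0,0,-7,0.085],
  [0,0,0,0,0.085],
])

```text
t: 2.53
position: [0.4493, 0.0985, 0.2059]
tcp_rot: [[-0.974, -0.228, 0.01], [-0.228, 0.974, 0.019], [-0.014, 0.016, -1.0]]
contact_force: [-0.3, -0.3, 0.0]
width: 0.0848
```

```bash
python3 -c "
from h import *
go(.457,.089,.16)"
```

```text
t 2.53 pos [0.4493 0.0985 0.2059] jawdir 103.2 q [-45.9   1.4  29.7 120.   -1.9  58.   87.9] w 0.0848 F [-0.3 -0.3  0. ]
tooldelta [-0.0047 -0.0117  0.0458] n rows 1.1392322468042744
```

Emit:
play_rows([
  [-0.002,-0.003,0,-7,0.075],
  [-0.002,-0.003,0,-7,0.075],
  [0,-0.003,0.008,-7,0.075],
  [0,0,0.008,-7,0.075],
  [0,0,0.008,-7,0.075],
  [0,0,0.008,-7,0.075],
  [0,0,0.008,-7,0.075],
  [0,0,0,0,0.075],
])

```text
t: 3.2
position: [0.4582, 0.095, 0.1671]
tcp_rot: [[-0.453, -0.892, 0.015], [-0.891, 0.453, 0.023], [-0.027, -0.003, -1.0]]
contact_force: [-0.9, 0.3, 0.1]
width: 0.0751
```

```bash
python3 -c "
from h import *
go(.457,.089,.046)"
```

```text
t 3.20 pos [0.4582 0.095  0.1671] jawdir 153.1 q [-43.1   5.7  28.6 121.4  -4.7  52.6 141.3] w 0.0751 F [-0.9  0.3  0.1]
tooldelta [ 0.0092 -0.0013  0.1209] n rows 2.9068790458304097
```

Emit:
play_rows([
  [0.0075,-0.001,0.02,0,0.075],
  [0,0,0.02,0,0.075],
  [0,0,0.02,0,0.075],
  [0,0,0.02,0,0.075],
  [0,0,0,0,0.075],
])

```text
t: 3.62
position: [0.4607, 0.093, 0.0884]
tcp_rot: [[-0.475, -0.88, 0.023], [-0.879, 0.476, 0.028], [-0.036, -0.007, -0.999]]
contact_force: [-1.6, -0.4, -0.8]
width: 0.0751
```

```bash
python3 -c "
from h import *
go(.457,.089,.046)
shot('scene','s1');shot('top','t1')
a=cv2.imread('pics/s1.png')[120:260,200:340];b=cv2.imread('pics/t1.png')[170:270,200:320]
cv2.imwrite('pics/s1c.png',np.hstack([cv2.resize(a,(400,400)),cv2.resize(b,(400,400))]))"
```

```text
t 3.62 pos [0.4607 0.093  0.0884] jawdir 151.6 q [-40.8  13.9  27.7 124.6 -11.5  41.9 146.2] w 0.0751 F [-1.6 -0.4 -0.8]
tooldelta [0.0068 0.0017 0.0422] n rows 1.0256189644824252
```

View pics/s1c.png

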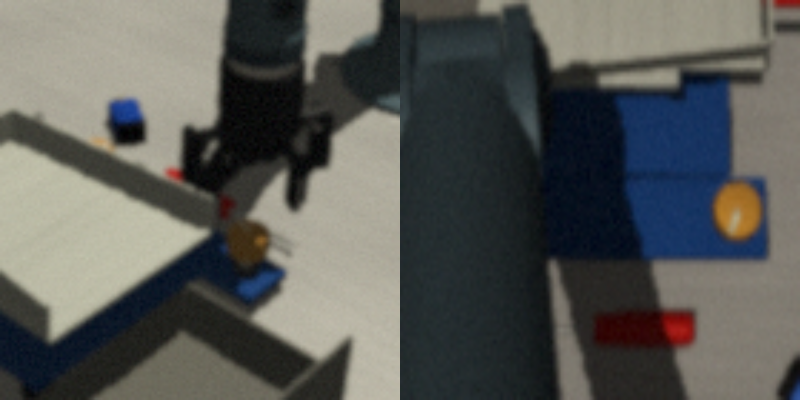

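Emit:
play_rows([
  [0.005,0.001,0.016,0,0.075],
  [0.002,0.001,0.016,0,0.075],
  [0,0,0.01,0,0.075],
  [0,0,0,0,0.075],
])

```text
t: 4.05
position: [0.4664, 0.0923, 0.0548]
tcp_rot: [[-0.479, -0.877, 0.042], [-0.876, 0.481, 0.036], [-0.052, -0.019, -0.998]]
contact_force: [0.0, 0.3, -1.0]
width: 0.0752
```

```bash
python3 -c "
from h import *
go(.457,.089,.046)"
```

```text
t 4.05 pos [0.4664 0.0923 0.0548] jawdir 151.3 q [-38.8  17.7  26.1 125.6 -15.5  36.6 149.7] w 0.0752 F [ 0.   0.3 -1. ]
tooldelta [0.0079 0.0068 0.0083] n rows 0.3199294788978459
```

Emit:
play_rows([
  [0.004,0.003,0.003,0,0.075],
  [0.003,0.003,0.003,0,0.075],
  [0,0,0,0,0.075],
  [0,0,0,0,0.075],
])

```text
t: 4.38
position: [0.4605, 0.0902, 0.0514]
tcp_rot: [[-0.481, -0.876, 0.047], [-0.875, 0.483, 0.039], [-0.057, -0.023, -0.998]]
contact_force: [0.5, -0.8, 0.6]
width: 0.0748
```

```bash
python3 -c "
from h import *
go(.457,.089,.046); print(get_state()['tcp_rot'])"
```

```text
t 4.38 pos [0.4605 0.0902 0.0514] jawdir 151.1 q [-38.7  17.3  26.1 126.7 -15.8  35.5 150. ] w 0.0748 F [ 0.5 -0.8  0.6]
tooldelta [0.0031 0.0026 0.0052] n rows 0.15764692346169076
[[-0.48071573 -0.87559819  0.04733076]
 [-0.87500976  0.48251321  0.03922898]
 [-0.05718653 -0.02255689 -0.99810865]]
```

Emit:
play_rows([
  [0.003,0.0025,0.004,0,0.075],
  [0,0,0,0,0.075],
  [0,0,0,0,0.075],
])

```text
t: 4.63
position: [0.4576, 0.0893, 0.048]
tcp_rot: [[-0.481, -0.875, 0.05], [-0.875, 0.483, 0.041], [-0.059, -0.024, -0.998]]
contact_force: [-0.7, 0.7, 1.1]
width: 0.0747
```

```bash
python3 -c "
from h import *
go(.457,.089,.046); print(get_state()['tcp_rot'][:,2])"
```

```text
t 4.63 pos [0.4576 0.0893 0.048 ] jawdir 151.1 q [-38.5  17.4  25.9 127.2 -16.1  34.7 150.4] w 0.0747 F [-0.7  0.7  1.1]
tooldelta [0.0007 0.0005 0.002 ] n rows 0.05151404836478257
[ 0.04962158  0.04052752 -0.9979455 ]
```

Emit:
play_rows([
  [0,0,0,0,0.03],
  [0,0,0,0,0.03],
  [0,0,0,0,0.03],
  [0,0,0,0,0.03],
  [0,0,0,0,0.03],
], newtons=60)

```text
t: 5.05
position: [0.4585, 0.0889, 0.0483]
tcp_rot: [[-0.481, -0.875, 0.051], [-0.875, 0.483, 0.04], [-0.06, -0.026, -0.998]]
contact_force: [-0.5, 0.9, 0.3]
width: 0.0376
```

```bash
python3 -c "
from h import *
go(.457,.089,.046); print(get_state()['tcp_rot'][:,2])"
```

```text
t 5.05 pos [0.4585 0.0889 0.0483] jawdir 151.1 q [-38.5  17.4  25.9 127.2 -16.   34.7 150.3] w 0.0376 F [-0.5  0.9  0.3]
tooldelta [0.0007 0.0015 0.0022] n rows 0.06652317219661857
[ 0.05137285  0.0400343  -0.99787679]
```

Emit:
play_rows([
  [0,0,0,6,0.03],
  [0,0,0,6,0.03],
  [0,0,0,6,0.03],
  [0,0,0,6,0.03],
  [0,0,0,0,0.03],
])

```text
t: 5.47
position: [0.4587, 0.0885, 0.0489]
tcp_rot: [[-0.804, -0.592, 0.051], [-0.591, 0.806, 0.039], [-0.064, 0.001, -0.998]]
contact_force: [-1.9, -0.0, 2.6]
width: 0.0374
```

```bash
python3 -c "
from h import *
go(.457,.089,.046); print(get_state()['tcp_rot'][:,2])"
```

```text
t 5.47 pos [0.4587 0.0885 0.0489] jawdir 126.3 q [-43.4  18.1  31.5 127.4 -19.1  35.1 128.3] w 0.0374 F [-1.9 -0.   2.6]
tooldelta [0.0013 0.0014 0.0029] n rows 0.0828792744574181
[ 0.05121696  0.03920998 -0.99791753]
```

Emit:
play_rows([
  [0,0,0.0003,7,0.03],
  [0,0,0,7,0.03],
  [0,0,0.0003,7,0.03],
  [0,0,0,7,0.03],
  [0,0,0.0003,7,0.03],
  [0,0,0,7,0.03],
  [0,0,0.0003,7,0.03],
  [0,0,0,7,0.03],
  [0,0,0.0003,7,0.03],
  [0,0,0,7,0.03],
  [0,0,0,0,0.03],
])

```text
t: 6.38
position: [0.4587, 0.0892, 0.0471]
tcp_rot: [[-0.832, 0.553, 0.051], [0.554, 0.832, 0.029], [-0.026, 0.053, -0.998]]
contact_force: [-1.0, 1.1, 1.9]
width: 0.0375
```

```bash
python3 -c "
from h import *
go(.457,.089,.046); print(get_state()['tcp_rot'][:,2])"
```

```text
t 6.38 pos [0.4587 0.0892 0.0471] jawdir 56.4 q [-57.7  22.6  47.9 127.8 -30.   37.1  67.9] w 0.0375 F [-1.   1.1  1.9]
tooldelta [ 0.0013 -0.0012  0.001 ] n rows 0.048937609143315755
[ 0.0507972   0.02940688 -0.99827595]
```

Emit:
play_rows([
  [0,0,0.0003,7,0.03],
  [0,0,0,7,0.03],
  [0,0,0.0003,7,0.03],
  [0,0,0,7,0.03],
  [0,0,0.0003,7,0.03],
  [0,0,0,7,0.03],
  [0,0,0.0003,7,0.03],
  [0,0,0,7,0.03],
  [0,0,0,0,0.03],
])

```text
t: 7.13
position: [0.4596, 0.0892, 0.0471]
tcp_rot: [[-0.025, 0.999, 0.047], [0.999, 0.023, 0.026], [0.025, 0.048, -0.999]]
contact_force: [-1.2, 0.5, 2.8]
width: 0.0375
```

```bash
python3 -c "
from h import *
go(.457,.089,.046); print(get_state()['tcp_rot'][:,2])"
```

```text
t 7.13 pos [0.4596 0.0892 0.0471] jawdir 1.3 q [-67.6  29.4  60.7 127.8 -41.9  41.6  23.5] w 0.0375 F [-1.2  0.5  2.8]
tooldelta [-0.0001 -0.0026  0.0009] n rows 0.06679883403554865
[ 0.04745623  0.02635288 -0.99852563]
```

Emit:
play_rows([
  [0,0,0,0,0.07],
  [0,0,0,0,0.07],
  [0,0,0,0,0.07],
  [0,0,0,-7,0.07],
  [0,0,0,-7,0.07],
  [0,0,0,-7,0.07],
  [0,0,0,-7,0.07],
  [0,0,0,-7,0.07],
  [0,0,0,-7,0.07],
  [0,0,0,-7,0.07],
  [0,0,0,-7,0.07],
])

```text
t: 8.05
position: [0.4581, 0.0909, 0.0464]
tcp_rot: [[-0.863, 0.503, 0.047], [0.505, 0.863, 0.032], [-0.024, 0.051, -0.998]]
contact_force: [0.4, 0.9, 0.2]
width: 0.0699
```

Emit:
play_rows([
  [0,0,0,-7,0.07],
  [0,0,0,-7,0.07],
  [0,0,0,-7,0.07],
  [0,0,0,-7,0.07],
  [0,0,0,-7,0.07],
  [0,0,0,-7,0.07],
  [0,0,0,-7,0.07],
  [0,0,0,0,0.07],
])

```text
t: 8.72
position: [0.4579, 0.0915, 0.0479]
tcp_rot: [[-0.938, -0.343, 0.05], [-0.342, 0.939, 0.039], [-0.06, 0.019, -0.998]]
contact_force: [-0.8, 0.1, 0.5]
width: 0.0703
```

```bash
python3 -c "
from h import *
go(.458,.089,.045); print(get_state()['tcp_rot'][:,2])"
```

```text
t 8.72 pos [0.4579 0.0915 0.0479] jawdir 110.1 q [-46.4  18.8  34.5 127.5 -21.   35.3 113.5] w 0.0703 F [-0.8  0.1  0.5]
tooldelta [ 0.0009 -0.0024  0.0028] n rows 0.0907558687542205
[ 0.05013583  0.03855502 -0.99799795]
```

Emit:
play_rows([
  [0.001,-0.0024,0.002,0,0.07],
  [0,0,0,0,0.03],
  [0,0,0,0,0.03],
  [0,0,0,0,0.03],
  [0,0,0,0,0.03],
  [0,0,0,0,0.03],
])

```text
t: 9.22
position: [0.4579, 0.0879, 0.0462]
tcp_rot: [[-0.94, -0.337, 0.05], [-0.335, 0.941, 0.039], [-0.061, 0.02, -0.998]]
contact_force: [-0.4, 1.0, 0.5]
width: 0.0377
```

Emit:
play_rows([
  [0,0,0.0003,7,0.03],
  [0,0,0,7,0.03],
  [0,0,0.0003,7,0.03],
  [0,0,0,7,0.03],
  [0,0,0.0003,7,0.03],
  [0,0,0,7,0.03],
  [0,0,0.0003,7,0.03],
  [0,0,0,7,0.03],
  [0,0,0,7,0.03],
  [0,0,0,7,0.03],
  [0,0,0,7,0.03],
  [0,0,0,0,0.03],
])

```text
t: 10.22
position: [0.459, 0.0896, 0.0465]
tcp_rot: [[-0.514, 0.856, 0.05], [0.858, 0.513, 0.03], [-0.0, 0.059, -0.998]]
contact_force: [-0.0, 0.2, 2.6]
width: 0.0373
```

```bash
python3 -c "
from h import *
go(.458,.089,.045); print(get_state()['tcp_rot'][:,2])"
```

```text
t 10.22 pos [0.459  0.0896 0.0465] jawdir 30.9 q [-62.2  25.1  53.5 127.9 -35.1  38.6  47. ] w 0.0373 F [-0.   0.2  2.6]
tooldelta [ 0.     -0.0012  0.0014] n rows 0.04496788263880687
[ 0.05042138  0.0299151  -0.99827991]
```

Emit:
play_rows([
  [0,0,0,7,0.03],
  [0,0,0,7,0.03],
  [0,0,0,7,0.03],
  [0,0,0,6,0.03],
  [0,0,0,0,0.03],
])

```text
t: 10.63
position: [0.46, 0.0895, 0.0466]
tcp_rot: [[-0.072, 0.996, 0.052], [0.997, 0.07, 0.025], [0.021, 0.053, -0.998]]
contact_force: [-0.5, 0.4, 3.7]
width: 0.0372
```

Emit:
play_rows([
  [0,0,0,0,0.07],
  [0,0,0,0,0.07],
  [0,0,0,0,0.07],
  [0,0,-0.03,0,0.07],
  [0,0,-0.03,0,0.07],
  [0,0,-0.03,0,0.07],
  [0,0,-0.03,0,0.07],
  [0,0,0,0,0.07],
])

```text
t: 11.3
position: [0.4507, 0.0868, 0.1671]
tcp_rot: [[-0.088, 0.995, 0.042], [0.996, 0.087, 0.025], [0.021, 0.044, -0.999]]
contact_force: [0.5, 0.5, 0.6]
width: 0.0701
```

```bash
python3 -c "
from h import *
go(.457,-.11,.17); print(get_state()['tcp_rot'][:,2])"
```

```text
t 11.30 pos [0.4507 0.0868 0.1671] jawdir 5.0 q [-90.7  16.7  85.  124.7 -22.3  53.3  12.2] w 0.0701 F [0.5 0.5 0.6]
tooldelta [-0.1965 -0.0107 -0.0075] n rows 4.722083791134993
[ 0.04246821  0.02479777 -0.99879003]
```

Emit:
play_rows([
  [0,0,0,-7,0.07],
  [0,0,0,-7,0.07],
  [0,0,0,-7,0.07],
  [0,0,0,-7,0.07],
  [0,0,0,-7,0.07],
  [0,0,0,0,0.07],
])

```text
t: 11.8
position: [0.4502, 0.0892, 0.167]
tcp_rot: [[-0.66, 0.75, 0.045], [0.752, 0.659, 0.034], [-0.004, 0.056, -0.998]]
contact_force: [0.2, 0.8, 0.6]
width: 0.0699
```

```bash
python3 -c "
from h import *
go(.457,-.11,.17); print(get_state()['tcp_rot'][:,2])"
```

```text
t 11.80 pos [0.4502 0.0892 0.167 ] jawdir 41.3 q [-87.    8.2  77.2 124.8 -12.1  51.1  38.5] w 0.0699 F [0.2 0.8 0.6]
tooldelta [-0.1542 -0.126  -0.0094] n rows 4.781126730094404
[ 0.04482765  0.03356175 -0.99843081]
```

Emit:
play_rows([
  [0,0,0,-7,0.07],
  [0,0,0,-7,0.07],
  [0,0,0,-7,0.07],
  [0,0,0,-7,0.07],
  [0,0,0,-7,0.07],
  [0,0,0,-7,0.07],
  [0,0,0,-7,0.07],
  [0,0,0,-7,0.07],
  [0,0,0,-7,0.07],
  [0,0,0,0,0.07],
])

```text
t: 12.63
position: [0.4458, 0.0874, 0.1624]
tcp_rot: [[-0.962, -0.269, 0.038], [-0.267, 0.963, 0.039], [-0.047, 0.027, -0.999]]
contact_force: [0.3, -0.2, -0.1]
width: 0.0701
```

```bash
python3 -c "
from h import *
go(.457,-.11,.17); print(get_state()['tcp_rot'][:,2])"
```

```text
t 12.63 pos [0.4458 0.0874 0.1624] jawdir 105.6 q [-76.4   4.8  64.7 125.3  -7.9  50.4  98.6] w 0.0701 F [ 0.3 -0.2 -0.1]
tooldelta [ 0.0417 -0.1929 -0.0148] n rows 4.745440473205986
[ 0.03818863  0.03877307 -0.99851804]
```

Move right in a few rows, checking joint 3.

Emit:
play_rows([
  [0.008,-0.035,-0.002,0,0.07],
  [0.008,-0.035,-0.002,0,0.07],
  [0,0,0,0,0.07],
])

```text
t: 12.88
position: [0.4491, 0.0156, 0.1632]
tcp_rot: [[-0.964, -0.261, 0.039], [-0.26, 0.965, 0.039], [-0.047, 0.028, -0.998]]
contact_force: [-0.3, 0.8, 0.8]
width: 0.07
```

```bash
python3 -c "
from h import *
go(.457,-.11,.17); print(get_state()['tcp_rot'][:,2])
shot('scene','s2');shot('top','t2')"
```

```text
t 12.88 pos [0.4491 0.0156 0.1632] jawdir 105.2 q [-70.6   4.1  68.3 125.7  -7.7  50.7 107.4] w 0.0700 F [-0.3  0.8  0.8]
tooldelta [ 0.0247 -0.123  -0.0114] n rows 3.02132032100315
[ 0.03859804  0.03922655 -0.99848459]
```

View pics/t2.png

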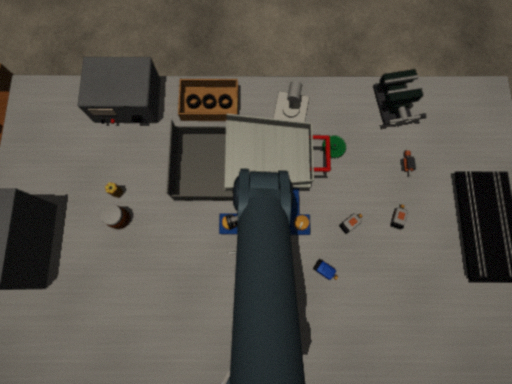

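Emit:
play_rows([
  [0.006,-0.031,-0.003,0,0.07],
  [0.006,-0.031,-0.003,0,0.07],
  [0.006,-0.031,-0.003,0,0.07],
  [0.006,-0.03,-0.003,0,0.07],
  [0,0,0,-7,0.07],
  [0,0,0,-7,0.07],
  [0,0,0,-7,0.07],
  [0,0,0,-7,0.07],
  [0,0,0,0,0.07],
])

```text
t: 13.73
position: [0.4607, -0.0974, 0.1679]
tcp_rot: [[-0.714, -0.7, 0.035], [-0.698, 0.714, 0.044], [-0.056, 0.007, -0.998]]
contact_force: [1.1, 0.8, -0.5]
width: 0.0704
```

```bash
python3 -c "
from h import *
np.set_printoptions(precision=4,suppress=True)
go(.457,-.11,.047); print(get_state()['tcp_rot'][:,2])
c=avg('top',8,'t3'); measure(c)"
```

```text
t 13.73 pos [ 0.4607 -0.0974  0.1679] jawdir 134.4 q [-48.6   9.1  62.5 122.1 -13.9  53.  156.2] w 0.0704 F [ 1.1  0.8 -0.5]
tooldelta [ 0.0183 -0.0072  0.12  ] n rows 2.9154939236786745
[ 0.0354  0.0444 -0.9984]
bench (array([ 0.7962, -2.8766,  0.2583]), array([0.421 , 0.0535]), np.float64(0.055250928631818935), 1421)
plate slope [-0.7765  2.9026] std 0.0007745209911611162 1716
knob [228.66   221.5933] [0.458  0.0873 0.0752] n 105 above plate 0.0382 -> rad -0.09 plate h here -0.1536
```

View pics/t3.png

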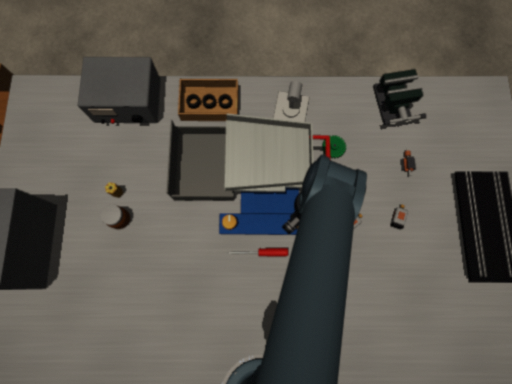

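Emit:
play_rows([
  [0,0,0,7,0.07],
  [0,0,0,7,0.07],
  [0.012,-0.01,0.02,0,0.07],
  [0,0,0.03,0,0.07],
  [0,0,0.03,0,0.07],
  [0,0,0,0,0.07],
])

```text
t: 14.63
position: [0.4632, -0.107, 0.0873]
tcp_rot: [[-0.869, -0.494, 0.044], [-0.492, 0.87, 0.046], [-0.061, 0.018, -0.998]]
contact_force: [-1.5, 0.4, -0.6]
width: 0.0697
```

```bash
python3 -c "
from h import *
go(.457,-.11,.047); print(get_state()['tcp_rot'][:,2])"
```

```text
t 14.63 pos [ 0.4632 -0.107   0.0873] jawdir 119.6 q [-38.9  21.1  56.1 125.  -29.8  45.  156.3] w 0.0697 F [-1.5  0.4 -0.6]
tooldelta [ 0.0094 -0.0002  0.0398] n rows 0.9814287043846575
[ 0.04411592  0.04559622 -0.99798536]
```

Emit:
play_rows([
  [0.006,0,0.012,2,0.07],
  [0.003,0,0.012,2,0.07],
  [0.003,0,0.012,0,0.07],
  [0.001,0,0.004,0,0.07],
  [0,0,0,0,0.07],
])

```text
t: 15.05
position: [0.4555, -0.1123, 0.0486]
tcp_rot: [[-0.904, -0.426, 0.045], [-0.424, 0.904, 0.044], [-0.06, 0.02, -0.998]]
contact_force: [0.6, 0.2, 0.2]
width: 0.0698
```

```bash
python3 -c "
from h import *
go(.457,-.11,.046); print(get_state()['tcp_rot'][:,2])"
```

```text
t 15.05 pos [ 0.4555 -0.1123  0.0486] jawdir 115.2 q [-34.4  25.1  52.  126.7 -35.9  41.  157.9] w 0.0698 F [0.6 0.2 0.2]
tooldelta [-0.0021  0.0014  0.0027] n rows 0.08932604629769404
[ 0.04534885  0.04385829 -0.99800798]
```

Emit:
play_rows([
  [-0.002,0.001,0.002,0,0.07],
  [0,0,0,0,0.03],
  [0,0,0,0,0.03],
  [0,0,0,0,0.03],
  [0,0,0,0,0.03],
  [0,0,0,0,0.03],
])

```text
t: 15.55
position: [0.4609, -0.1113, 0.0511]
tcp_rot: [[-0.903, -0.426, 0.053], [-0.424, 0.904, 0.043], [-0.066, 0.016, -0.998]]
contact_force: [0.6, -1.4, -2.7]
width: 0.0373
```

```bash
python3 -c "
from h import *
go(.457,-.11,.046); print(get_state()['tcp_rot'][:,2])"
```

```text
t 15.55 pos [ 0.4609 -0.1113  0.0511] jawdir 115.2 q [-34.6  25.1  52.1 126.3 -36.   41.  157.6] w 0.0373 F [ 0.6 -1.4 -2.7]
tooldelta [0.0034 0.0027 0.005 ] n rows 0.1582114547058984
[ 0.05319031  0.04292165 -0.99766153]
```

Emit:
play_rows([
  [0,0,0,7,0.03],
  [0,0,0,7,0.03],
  [0,0,0,7,0.03],
  [0,0,0.0003,7,0.03],
  [0,0,0,7,0.03],
  [0,0,0.0003,7,0.03],
  [0,0,0,7,0.03],
  [0,0,0,7,0.03],
  [0,0,0,0,0.03],
])

```text
t: 16.3
position: [0.4612, -0.113, 0.0505]
tcp_rot: [[-0.848, 0.527, 0.051], [0.529, 0.848, 0.031], [-0.027, 0.053, -0.998]]
contact_force: [-1.0, 2.3, 2.9]
width: 0.037
```

```bash
python3 -c "
from h import *
go(.457,-.11,.046); print(get_state()['tcp_rot'][:,2])"
```

```text
t 16.30 pos [ 0.4612 -0.113   0.0505] jawdir 58.1 q [-44.2  33.4  64.9 126.5 -47.8  46.3 110.5] w 0.0370 F [-1.   2.3  2.9]
tooldelta [0.0053 0.0001 0.0044] n rows 0.16525234466021874
[ 0.05093964  0.03060498 -0.99823268]
```

Emit:
play_rows([
  [0,0,0,7,0.03],
  [0,0,0,7,0.03],
  [0,0,0,7,0.03],
  [0,0,0.0003,7,0.03],
  [0,0,0,7,0.03],
  [0,0,0.0003,7,0.03],
  [0,0,0,0,0.03],
])

```text
t: 16.88
position: [0.4603, -0.1132, 0.0501]
tcp_rot: [[-0.287, 0.957, 0.04], [0.958, 0.286, 0.023], [0.01, 0.045, -0.999]]
contact_force: [-0.9, 0.5, 1.6]
width: 0.0373
```

```bash
python3 -c "
from h import *
go(.457,-.11,.046); print(get_state()['tcp_rot'][:,2])"
```

```text
t 16.88 pos [ 0.4603 -0.1132  0.0501] jawdir 16.7 q [-48.7  41.7  72.4 126.4 -56.1  52.6  75.5] w 0.0373 F [-0.9  0.5  1.6]
tooldelta [ 0.004  -0.0024  0.0041] n rows 0.1483194462149438
[ 0.04027976  0.02295956 -0.99892462]
```

Emit:
play_rows([
  [0,0,0,0,0.07],
  [0,0,0,0,0.07],
  [0,0,0,0,0.07],
  [0,0,0,-7,0.07],
  [0,0,0,-7,0.07],
  [0,0,0,-7,0.07],
  [0,0,0,-7,0.07],
  [0,0,0,-7,0.07],
  [0,0,0,-7,0.07],
  [0,0,0,-7,0.07],
  [0,0,0,0,0.07],
])

```text
t: 17.8
position: [0.4627, -0.1106, 0.0511]
tcp_rot: [[-0.924, 0.379, 0.049], [0.381, 0.924, 0.033], [-0.033, 0.049, -0.998]]
contact_force: [0.3, 1.0, 0.0]
width: 0.0701
```

```bash
python3 -c "
from h import *
go(.4605,-.113,.047); print(get_state()['tcp_rot'][:,2])"
```

```text
t 17.80 pos [ 0.4627 -0.1106  0.0511] jawdir 67.7 q [-43.2  32.   63.  126.3 -45.7  45.4 118. ] w 0.0701 F [0.3 1.  0. ]
tooldelta [ 0.0012 -0.0033  0.0039] n rows 0.12618402640927848
[ 0.0491785   0.03253454 -0.99825998]
```

Emit:
play_rows([
  [0.001,-0.003,0.004,0,0.07],
  [0,0,0,0,0.03],
  [0,0,0,0,0.03],
  [0,0,0,0,0.03],
  [0,0,0,0,0.03],
  [0,0,0,0,0.03],
])

```text
t: 18.3
position: [0.4612, -0.1118, 0.0475]
tcp_rot: [[-0.921, 0.386, 0.05], [0.388, 0.921, 0.037], [-0.032, 0.054, -0.998]]
contact_force: [-0.3, 1.1, 1.8]
width: 0.0376
```

Emit:
play_rows([
  [0,0,0,7,0.03],
  [0,0,0,7,0.03],
  [0,0,0,7,0.03],
  [0,0,0,7,0.03],
  [0,0,0,7,0.03],
  [0,0,0,7,0.03],
  [0,0,0,0,0.03],
])

```text
t: 18.88
position: [0.4608, -0.1121, 0.0474]
tcp_rot: [[-0.409, 0.911, 0.044], [0.912, 0.408, 0.03], [0.01, 0.052, -0.999]]
contact_force: [-0.9, 2.0, 4.0]
width: 0.0376
```

```bash
python3 -c "
from h import *
go(.4605,-.113,.047); print(get_state()['tcp_rot'][:,2])"
```

```text
t 18.88 pos [ 0.4608 -0.1121  0.0474] jawdir 24.1 q [-47.6  40.2  70.7 126.5 -55.3  51.3  82.4] w 0.0376 F [-0.9  2.   4. ]
tooldelta [-0.0007 -0.0007  0.0004] n rows 0.025035401501098745
[ 0.04353926  0.03010743 -0.99859796]
```

Emit:
play_rows([
  [0,0,0,7,0.03],
  [0,0,0,7,0.03],
  [0,0,0,7,0.03],
  [0,0,0,2.5,0.03],
  [0,0,0,0,0.03],
])

```text
t: 19.3
position: [0.4604, -0.1121, 0.0473]
tcp_rot: [[-0.004, 0.999, 0.038], [1.0, 0.003, 0.025], [0.024, 0.038, -0.999]]
contact_force: [-1.8, 1.7, 4.3]
width: 0.0378
```

```bash
python3 -c "
from h import *
go(.4605,-.113,.047); print(get_state()['tcp_rot'][:,2])"
```

```text
t 19.30 pos [ 0.4604 -0.1121  0.0473] jawdir 0.2 q [-49.6  45.1  74.3 126.4 -59.5  55.2  61.4] w 0.0378 F [-1.8  1.7  4.3]
tooldelta [-0.0009  0.0001  0.0003] n rows 0.022489120126196308
[ 0.03770638  0.0245861  -0.99898636]
```

Emit:
play_rows([
  [0,0,0,0,0.07],
  [0,0,0,0,0.07],
  [0,0,0,0,0.07],
  [0,0,0,-7,0.07],
  [0,0,0,-7,0.07],
  [0,0,0,-7,0.07],
  [0,0,0,-7,0.07],
  [0,0,0,-7,0.07],
  [0,0,0,-7,0.07],
  [0,0,0,-7,0.07],
  [0,0,0,-7,0.07],
])

```text
t: 20.22
position: [0.4603, -0.113, 0.0464]
tcp_rot: [[-0.846, 0.532, 0.041], [0.533, 0.846, 0.023], [-0.023, 0.041, -0.999]]
contact_force: [-0.1, 0.1, -0.8]
width: 0.07
```

Emit:
play_rows([
  [0,0,-0.015,0,0.07],
  [0,0,-0.015,0,0.07],
  [0,0,-0.015,0,0.07],
  [0,0,-0.015,0,0.07],
  [0,0,0,0,0.07],
])

```text
t: 20.63
position: [0.4562, -0.1145, 0.1078]
tcp_rot: [[-0.847, 0.529, 0.042], [0.531, 0.847, 0.028], [-0.021, 0.046, -0.999]]
contact_force: [1.5, 1.2, -0.3]
width: 0.0696
```

```bash
python3 -c "
from h import *
go(.4605,-.113,.047); print(get_state()['tcp_rot'][:,2])"
```

```text
t 20.63 pos [ 0.4562 -0.1145  0.1078] jawdir 58.0 q [-52.4  29.5  75.3 125.3 -40.3  52.3 105.3] w 0.0696 F [ 1.5  1.2 -0.3]
tooldelta [-0.0016  0.0007  0.061 ] n rows 1.463096593709133
[ 0.04206203  0.02846902 -0.99870932]
```

Emit:
play_rows([
  [0,0,-0.012,-7,0.07],
  [0,0,-0.012,-7,0.07],
  [0,0,-0.012,-7,0.07],
  [0,0,-0.012,-7,0.07],
  [0,0,-0.012,0,0.07],
  [0,0,0,0,0.07],
])

```text
t: 21.13
position: [0.4516, -0.116, 0.1669]
tcp_rot: [[-0.998, 0.052, 0.041], [0.053, 0.998, 0.031], [-0.04, 0.034, -0.999]]
contact_force: [-0.1, 0.0, -0.9]
width: 0.07
```

```bash
python3 -c "
from h import *
go(.45,-.35,.2); print(get_state()['tcp_rot'][:,2])"
```

```text
t 21.13 pos [ 0.4516 -0.116   0.1669] jawdir 87.0 q [-60.4  18.3  81.6 123.2 -25.5  55.1 122.5] w 0.0700 F [-0.1  0.  -0.9]
tooldelta [-0.0122 -0.2325 -0.0405] n rows 5.668111511248332
[ 0.04140442  0.03149243 -0.99864603]
```

Emit:
play_rows([
  [0,-0.03,0.005,0,0.07],
  [0,-0.03,0.005,0,0.07],
  [0,0,0,0,0.07],
])

```text
t: 21.38
position: [0.4512, -0.1709, 0.1526]
tcp_rot: [[-0.998, 0.038, 0.043], [0.039, 0.999, 0.035], [-0.042, 0.036, -0.998]]
contact_force: [-1.5, -0.9, 0.3]
width: 0.07
```

```bash
python3 -c "
from h import *
go(.45,-.35,.2); print(get_state()['tcp_rot'][:,2])"
```

```text
t 21.38 pos [ 0.4512 -0.1709  0.1526] jawdir 87.8 q [-45.6  20.2  73.3 121.7 -27.7  54.2 131. ] w 0.0700 F [-1.5 -0.9  0.3]
tooldelta [-0.0078 -0.1772 -0.0536] n rows 4.44236139586975
[ 0.04310681  0.03462758 -0.9984702 ]
```

Good, q3 falls. Continue right.

Emit:
play_rows([
  [0,-0.03,0,0,0.07],
  [0,-0.03,0,0,0.07],
  [0,-0.03,0,0,0.07],
  [0,-0.03,0,0,0.07],
  [0,0,0,0,0.07],
])

```text
t: 21.8
position: [0.4462, -0.2892, 0.1401]
tcp_rot: [[-0.999, 0.031, 0.037], [0.033, 0.999, 0.041], [-0.035, 0.042, -0.998]]
contact_force: [-0.4, -0.2, -0.4]
width: 0.0699
```

```bash
python3 -c "
from h import *
np.set_printoptions(precision=4,suppress=True)
go(.45,-.35,.2); print(get_state()['tcp_rot'][:,2])
c=avg('top',10,'t4'); measure(c); shot('scene','s4')"
```

```text
t 21.80 pos [ 0.4462 -0.2892  0.1401] jawdir 88.2 q [-21.8  27.1  63.8 115.  -33.2  56.9 147. ] w 0.0699 F [-0.4 -0.2 -0.4]
tooldelta [-0.0079 -0.058  -0.0621] n rows 2.0478403549688915
[ 0.0368  0.0408 -0.9985]
bench (array([-0.0008,  0.0005,  0.001 ]), array([0.4603, 0.0112]), np.float64(0.0007216954689232881), 1605)
plate slope [ 0.0001 -0.0003] std 0.0007120038914822448 2031
knob [228.2067 221.2067] [0.4591 0.0889 0.0751] n 103 above plate 0.0381 -> rad -0.05 plate h here 0.0360
knob [300.5762 221.8146] [ 0.4575 -0.1098  0.075 ] n 107 above plate 0.0380 -> rad -0.01 plate h here 0.0360
```

View pics/t4.png

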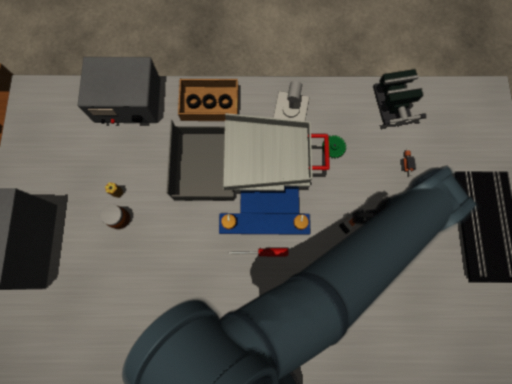

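View pics/s4.png

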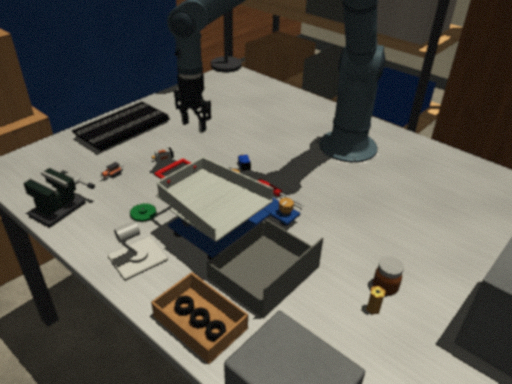

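Both feet are now at 0 within 0.05 rad and the plate is level (36.0 mm at both knobs, slope about 0.0002). The view at (300,222) and (228,221) shows both knobs clear. Next I measure the motors from the first averaged picture.

```bash
cat >> h.py <<'E'
def motors(c,roi=(180,315,310,450)):
    r0,r1,c0,c1=roi; P=cloud(c); hsv=cv2.cvtColor(c['color'],cv2.COLOR_RGB2HSV)
    win=cv2.inRange(hsv,(3,120,90),(14,255,255)); win2=np.zeros_like(win); win2[r0:r1,c0:c1]=win[r0:r1,c0:c1]
    n,l,st,ce=cv2.connectedComponentsWithStats(cv2.morphologyEx(win2,cv2.MORPH_CLOSE,np.ones((3,3))))
    for i in range(1,n):
        if st[i,4]<20: continue
        w=plane(c,ce[i],.028)[0]
        m=(np.linalg.norm(P[...,:2]-w[:2],axis=2)<.045)&(P[...,2]>.019)&(P[...,2]<.036)
        Q=P[m][:,:2]; Q=Q[np.linalg.norm(Q-w[:2],axis=1)<.05]
        k=np.abs(Q-np.median(Q,0)).max(1)<.05
        rc=cv2.minAreaRect((Q[k]*1000).astype(np.float32)); mu=Q.mean(0); u,s,v=np.linalg.svd(Q-mu); 
        cap=m&(c['color'].max(2)<45); cp=P[cap][:,:2].mean(0) if cap.sum() else [np.nan]*2
        d=w[:2]-cp; print('win px',ce[i],st[i,4],'win xy',w[:2],'mean',mu,'rect',rc,'pca ang %.1f'%np.degrees(np.arctan2(v[0,1],v[0,0])),'sd',s/np.sqrt(len(Q)),'cap->win ang %.1f'%np.degrees(np.arctan2(d[1],d[0])),'caplen %.3f'%np.hypot(*d),len(Q))
E
python3 - <<'E'
from h import *
np.set_printoptions(precision=4,suppress=True)
motors(load('topA')); go(.433,-.262,.1)
E
```

```text
win px [400.9756 215.1707] 41 win xy [ 0.4846 -0.4042] mean [ 0.4799 -0.3996] rect ((485.67767333984375, -403.3127746582031), (33.607337951660156, 69.70071411132812), 68.6430435180664) pca ang 160.7 sd [0.0177 0.0097] cap->win ang -28.5 caplen 0.030 251
win px [352.6    232.7556] 45 win xy [ 0.4336 -0.2624] mean [ 0.4309 -0.2574] rect ((435.0377197265625, -262.74005126953125), (33.935523986816406, 69.96907043457031), 37.41939926147461) pca ang 128.1 sd [0.0177 0.0096] cap->win ang -55.5 caplen 0.031 251
t 22.35 pos [ 0.4491 -0.281   0.1405] jawdir 88.9 q [-22.6  26.9  63.8 115.1 -33.2  57.1 146.9] w 0.0704 F [-0.1 -0.  -0.2]
tooldelta [0.018  0.0167 0.0408] n rows 1.1409687543496123
```

Emit:
play_rows([
  [0,0,0,7,0.07],
  [0,0,0,7,0.07],
  [0,0,0,7,0.07],
  [0,0,0,7,0.07],
  [0,0,0,7,0.07],
  [0,0,0,7,0.07],
  [0,0,0,7,0.07],
  [0,0,0,2,0.07],
  [0,0,0,0,0.07],
])

```text
t: 23.1
position: [0.4525, -0.2761, 0.142]
tcp_rot: [[-0.595, 0.803, 0.042], [0.804, 0.593, 0.05], [0.015, 0.063, -0.998]]
contact_force: [0.6, -0.3, -0.5]
width: 0.07
```

```bash
python3 - <<'E'
from h import *
np.set_printoptions(precision=4,suppress=True)
go(.433,-.260,.06,38); print(get_state()['tcp_rot'][:,2])
c=avg('top',3,'t5');shot('scene','s5')
E
```

```text
t 23.10 pos [ 0.4525 -0.2761  0.142 ] jawdir 36.4 q [-29.1  35.9  75.  115.3 -44.1  62.7 103.1] w 0.0700 F [ 0.6 -0.3 -0.5]
tooldelta [ 0.0233 -0.0113  0.0819] n rows 2.059078128564016
turn -1.5575593281271978
[ 0.0416  0.0498 -0.9979]
```

View pics/t5.png

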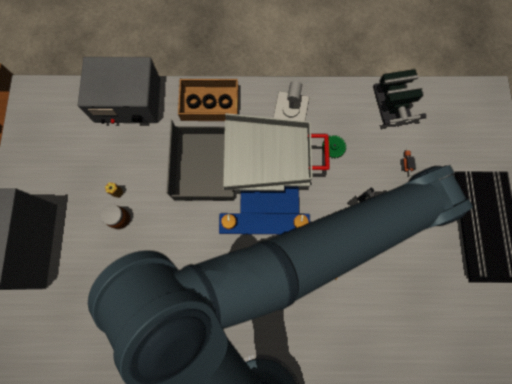

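```bash
python3 - <<'E'
from h import *
np.set_printoptions(precision=4,suppress=True)
for t in('topA','t1','t2','t3'):
    print(t); motors(load(t))
a=cv2.imread('pics/s5.png')[100:220,80:300]; cv2.imwrite('pics/s5c.png',cv2.resize(a,(800,436)))
E
```

```text
topA
win px [400.9756 215.1707] 41 win xy [ 0.4846 -0.4042] mean [ 0.4799 -0.3996] rect ((485.67767333984375, -403.3127746582031), (33.607337951660156, 69.70071411132812), 68.6430435180664) pca ang 160.7 sd [0.0177 0.0097] cap->win ang -28.5 caplen 0.030 251
win px [352.6    232.7556] 45 win xy [ 0.4336 -0.2624] mean [ 0.4309 -0.2574] rect ((435.0377197265625, -262.74005126953125), (33.935523986816406, 69.96907043457031), 37.41939926147461) pca ang 128.1 sd [0.0177 0.0096] cap->win ang -55.5 caplen 0.031 251
t1
win px [400.9756 215.1707] 41 win xy [ 0.4846 -0.4042] mean [ 0.4796 -0.3996] rect ((485.6306457519531, -402.9008483886719), (33.69243240356445, 70.20050048828125), 68.70622253417969) pca ang 160.9 sd [0.0175 0.0096] cap->win ang -28.0 caplen 0.031 246
win px [352.4651 232.6744] 43 win xy [ 0.4338 -0.262 ] mean [ 0.4308 -0.2572] rect ((434.67071533203125, -262.27642822265625), (33.926239013671875, 67.70587158203125), 37.26862716674805) pca ang 127.6 sd [0.0172 0.0096] cap->win ang -54.3 caplen 0.031 245
t2
win px [400.9756 215.1707] 41 win xy [ 0.4846 -0.4042] mean [ 0.4798 -0.3996] rect ((485.8440856933594, -402.9058837890625), (34.72555923461914, 70.39543151855469), 69.8377914428711) pca ang 160.0 sd [0.0178 0.0098] cap->win ang -29.3 caplen 0.030 253
win px [352.6341 221.1707] 41 win xy [ 0.4669 -0.2646] mean [ 0.4635 -0.2592] rect ((467.29827880859375, -264.78289794921875), (33.86315155029297, 70.2300033569336), 37.56272888183594) pca ang 127.8 sd [0.0177 0.0095] cap->win ang -53.5 caplen 0.031 245
t3
win px [400.9756 215.1707] 41 win xy [ 0.4846 -0.4042] mean [ 0.4797 -0.3997] rect ((485.4457092285156, -403.5340270996094), (34.35271072387695, 69.9036636352539), 68.9652328491211) pca ang 159.9 sd [0.0178 0.0097] cap->win ang -28.7 caplen 0.030 252
```

View pics/s5c.png

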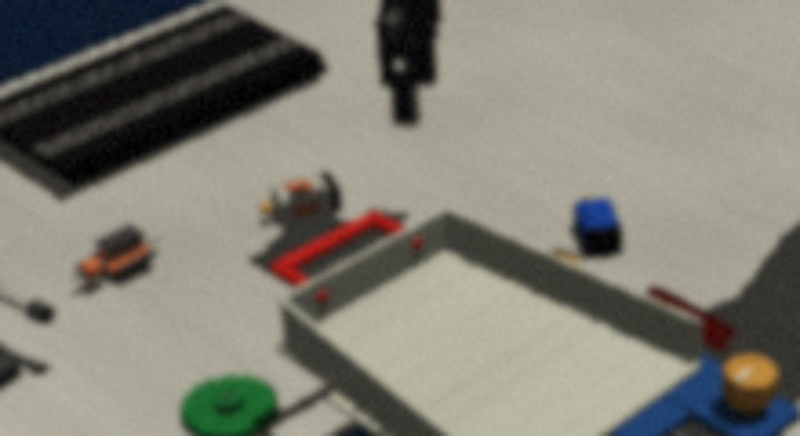

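Motor A was knocked aside before t=12.9: its window is now at pixel (352.6,221.2), so its body centre is at about (0.465,-0.262). I'm retargeting.

```bash
python3 - <<'E'
from h import *
go(.465,-.262,.06,38)
E
```

```text
t 23.30 pos [ 0.4525 -0.2763  0.1422] jawdir 36.5 q [-29.   35.8  74.9 115.3 -44.1  62.7 103.2] w 0.0700 F [ 0.5 -0.6 -0.4]
tooldelta [0.0028 0.0133 0.0833] n rows 2.0231351407445723
turn -1.4879730455056261
```

Emit:
play_rows([
  [0.003,0.007,0.02,-1.5,0.06],
  [0,0.006,0.02,0,0.06],
  [0,0,0.02,0,0.06],
  [0,0,0.02,0,0.06],
  [0,0,0,0,0.06],
])

```text
t: 23.72
position: [0.468, -0.2625, 0.0632]
tcp_rot: [[-0.621, 0.782, 0.051], [0.784, 0.619, 0.05], [0.008, 0.071, -0.997]]
contact_force: [0.2, 0.1, 0.5]
width: 0.0602
```

```bash
python3 - <<'E'
from h import *
go(.465,-.262,.007,38);print(get_state()['tcp_rot'][:,2])
E
```

```text
t 23.72 pos [ 0.468  -0.2625  0.0632] jawdir 38.3 q [-24.   40.6  65.1 117.2 -51.7  55.4 108. ] w 0.0602 F [0.2 0.1 0.5]
tooldelta [ 0.0018 -0.006   0.0559] n rows 1.349371837512788
turn 0.34855592068845453
[ 0.05051995  0.05023886 -0.99745867]
```

Emit:
play_rows([
  [0.001,-0.003,0.02,0,0.06],
  [0.001,-0.003,0.016,0,0.06],
  [0,0,0.012,0,0.06],
  [0,0,0.004,0,0.06],
  [0,0,0,0,0.06],
])

```text
t: 24.13
position: [0.4671, -0.2637, 0.0129]
tcp_rot: [[-0.623, 0.78, 0.055], [0.782, 0.621, 0.049], [0.004, 0.074, -0.997]]
contact_force: [0.4, 0.6, -0.4]
width: 0.0597
```

```bash
python3 - <<'E'
from h import *
go(.465,-.262,.007,38);print(get_state()['tcp_rot'][:,2])
shot('scene','s6')
a=cv2.imread('pics/s6.png')[100:220,80:300]; cv2.imwrite('pics/s6c.png',cv2.resize(a,(800,436)))
E
```

```text
t 24.13 pos [ 0.4671 -0.2637  0.0129] jawdir 38.5 q [-19.8  44.   59.3 118.1 -57.   51.1 112.1] w 0.0597 F [ 0.4  0.6 -0.4]
tooldelta [ 0.0026 -0.001   0.0058] n rows 0.15505222380225975
turn 0.5178644427722503
[ 0.05545385  0.04947445 -0.99723475]
```

View pics/s6c.png

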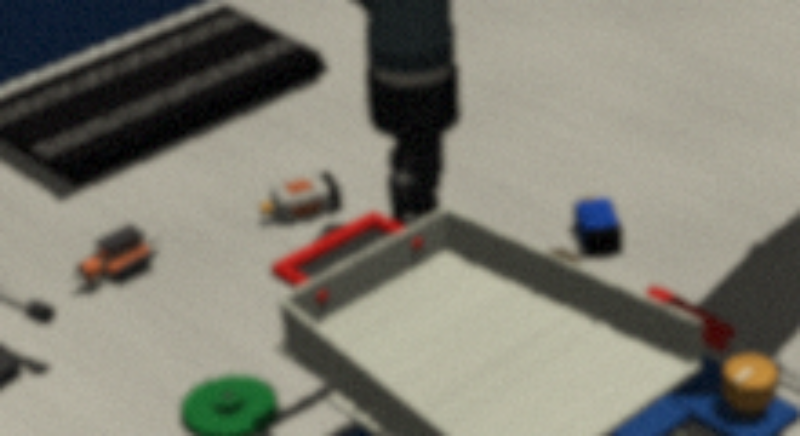

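Emit:
play_rows([
  [0.0015,-0.001,0.005,0,0.06],
  [0,0,0,0,0.02],
  [0,0,0,0,0.02],
  [0,0,0,0,0.02],
  [0,0,0,0,0.02],
  [0,0,0,0,0.02],
], newtons=80)

```text
t: 24.68
position: [0.4684, -0.2652, 0.0124]
tcp_rot: [[-0.623, 0.78, 0.063], [0.782, 0.621, 0.046], [-0.003, 0.078, -0.997]]
contact_force: [-1.2, 0.1, -1.6]
width: 0.0323
```

Emit:
play_rows([
  [0,0,-0.015,0,0.02],
  [0,0,-0.02,0,0.02],
  [0,0,-0.02,0,0.02],
  [0,0,0,0,0.02],
])

```text
t: 25.02
position: [0.4634, -0.2666, 0.0674]
tcp_rot: [[-0.623, 0.78, 0.058], [0.782, 0.622, 0.048], [0.001, 0.075, -0.997]]
contact_force: [0.8, -0.4, -0.7]
width: 0.0324
```

```bash
python3 - <<'E'
from h import *
go(.632,.03,.23,90);print(get_state()['tcp_rot'][:,2])
E
```

```text
t 25.02 pos [ 0.4634 -0.2666  0.0674] jawdir 38.6 q [-23.9  39.9  65.7 117.7 -51.4  55.2 108.8] w 0.0324 F [ 0.8 -0.4 -0.7]
tooldelta [ 0.1269  0.3281 -0.1381] n rows 9.06303284353333
turn -51.4332463010717
[ 0.05821933  0.04791865 -0.9971531 ]
```

Emit:
play_rows([
  [0,0.01,-0.028,0,0.02],
  [0,0.01,-0.028,0,0.02],
  [0.005,0.015,-0.028,0,0.02],
  [0.01,0.02,-0.028,0,0.02],
  [0.01,0.025,-0.015,0,0.02],
  [0,0,0,0,0.02],
])

```text
t: 25.52
position: [0.5016, -0.1998, 0.2016]
tcp_rot: [[-0.62, 0.783, 0.053], [0.785, 0.617, 0.052], [0.008, 0.074, -0.997]]
contact_force: [2.8, 1.4, -1.6]
width: 0.0322
```

```bash
python3 - <<'E'
from h import *
go(.632,.03,.22,90);print(get_state()['tcp_rot'][:,2])
E
```

```text
t 25.52 pos [ 0.5016 -0.1998  0.2016] jawdir 38.3 q [-42.8  33.2  81.3 112.  -40.6  67.6  92.7] w 0.0322 F [ 2.8  1.4 -1.6]
tooldelta [0.0998 0.2454 0.0005] n rows 6.352249061086519
turn -51.74705469492449
[ 0.05293647  0.05202709 -0.99724165]
```

Emit:
play_rows([
  [-0.012,0.016,0,-7,0.02],
  [-0.012,0.014,0,-7,0.02],
  [-0.014,0.012,0,-7,0.02],
  [-0.015,0.01,0,-7,0.02],
  [0,0,0,0,0.02],
])

```text
t: 25.93
position: [0.5791, -0.1903, 0.2022]
tcp_rot: [[-0.921, 0.387, 0.051], [0.39, 0.919, 0.055], [-0.025, 0.071, -0.997]]
contact_force: [0.2, -0.2, -0.5]
width: 0.0326
```

```bash
python3 - <<'E'
from h import *
go(.632,.03,.22,90);print(get_state()['tcp_rot'][:,2])
E
```

```text
t 25.93 pos [ 0.5791 -0.1903  0.2022] jawdir 67.1 q [-34.   33.7  68.  102.5 -38.5  67.7 113.4] w 0.0326 F [ 0.2 -0.2 -0.5]
tooldelta [ 0.0367  0.2243 -0.0029] n rows 5.449900875473127
turn -22.851055086585788
[ 0.05057477  0.05535313 -0.99718515]
```

Emit:
play_rows([
  [0.002,0.032,-0.003,-6,0.02],
  [0.002,0.032,-0.003,-6,0.02],
  [0.002,0.032,0,-6,0.02],
  [-0.002,0.032,0,-4,0.02],
  [0,0,0,0,0.02],
])

```text
t: 26.35
position: [0.6014, -0.0647, 0.2109]
tcp_rot: [[-0.999, 0.013, 0.042], [0.015, 0.998, 0.054], [-0.041, 0.055, -0.998]]
contact_force: [0.5, 1.3, -1.1]
width: 0.0322
```

```bash
python3 - <<'E'
from h import *
go(.632,.03,.18,90);print(get_state()['tcp_rot'][:,2])
E
```

```text
t 26.35 pos [ 0.6014 -0.0647  0.2109] jawdir 89.3 q [-45.7  30.   65.3 102.9 -33.9  66.  120. ] w 0.0322 F [ 0.5  1.3 -1.1]
tooldelta [-0.0279  0.0932  0.0373] n rows 2.499168021539853
turn -0.7288255476422165
[ 0.04219873  0.05449836 -0.99762177]
```

Emit:
play_rows([
  [-0.01,0.03,0,0,0.02],
  [-0.01,0.03,0.005,0,0.02],
  [-0.008,0.03,0.01,0,0.02],
  [0,0.003,0.01,0,0.02],
  [0,0,0,0,0.02],
])

```text
t: 26.77
position: [0.6275, 0.0334, 0.1865]
tcp_rot: [[-0.999, 0.022, 0.034], [0.023, 0.998, 0.056], [-0.033, 0.057, -0.998]]
contact_force: [-0.5, -0.3, -1.7]
width: 0.0324
```

```bash
python3 - <<'E'
from h import *
go(.632,.03,.145,90);print(get_state()['tcp_rot'][:,2])
shot('scene','s7')
a=cv2.imread('pics/s7.png')[100:260,130:330]; cv2.imwrite('pics/s7c.png',cv2.resize(a,(750,600)))
E
```

```text
t 26.77 pos [0.6275 0.0334 0.1865] jawdir 88.8 q [-51.3  34.1  62.6 100.9 -37.2  65.2 111.9] w 0.0324 F [-0.5 -0.3 -1.7]
tooldelta [-0.0032 -0.0057  0.0414] n rows 1.005280874706763
turn -1.234853723201951
[ 0.03442593  0.05625372 -0.99782282]
```

View pics/s7c.png

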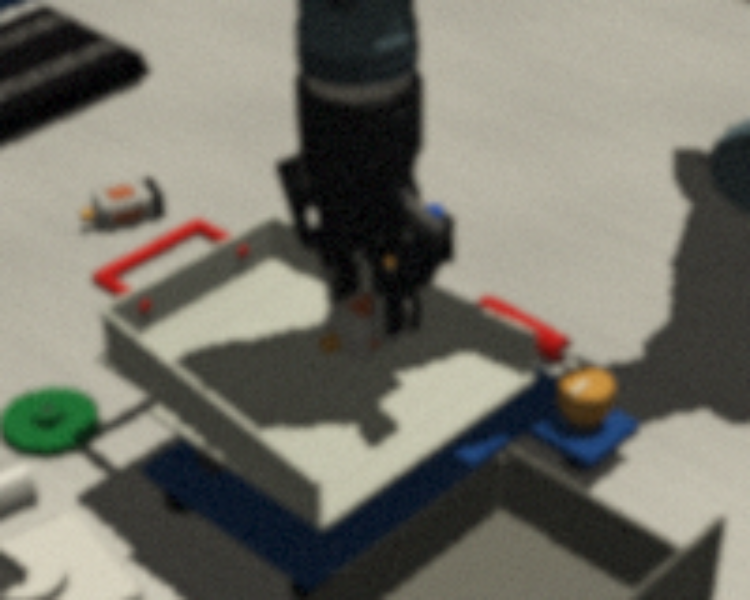

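Emit:
play_rows([
  [-0.002,-0.006,0.016,0,0.02],
  [0,-0.006,0.014,0,0.02],
  [0,0,0.007,0,0.02],
  [0,0,0,0,0.02],
])

```text
t: 27.15
position: [0.6295, 0.0181, 0.1457]
tcp_rot: [[-0.999, 0.029, 0.034], [0.031, 0.998, 0.056], [-0.033, 0.057, -0.998]]
contact_force: [0.2, 0.2, -1.1]
width: 0.0325
```

```bash
python3 - <<'E'
from h import *
go(.632,.02,.145,90);print(get_state()['tcp_rot'][:,2])
E
```

```text
t 27.15 pos [0.6295 0.0181 0.1457] jawdir 88.4 q [-47.9  36.7  59.8 102.4 -40.   61.9 114.9] w 0.0325 F [ 0.2  0.2 -1.1]
tooldelta [-0.0024  0.0019  0.0009] n rows 0.07671719788527108
turn -1.6492533036366979
[ 0.03448543  0.05561543 -0.99785654]
```

Emit:
play_rows([
  [0,0,0.002,0,0.02],
  [0,0,0,0,0.055],
  [0,0,0,0,0.055],
  [0,0,0,0,0.055],
  [0,0,-0.02,0,0.055],
  [0,0,-0.025,0,0.055],
  [0,0,-0.03,0,0.06],
  [0,0,0,0,0.06],
])

```text
t: 27.82
position: [0.6268, 0.0083, 0.2223]
tcp_rot: [[-0.999, 0.038, 0.036], [0.039, 0.998, 0.054], [-0.034, 0.055, -0.998]]
contact_force: [0.9, -0.6, 0.1]
width: 0.0599
```

```bash
python3 - <<'E'
from h import *
np.set_printoptions(precision=4,suppress=True)
go(.482,-.402,.1,69.5);print(get_state()['tcp_rot'][:,2])
shot('top','t8');motors(load('t8'))
shot('scene','s8')
a=cv2.imread('pics/s8.png')[100:260,130:330]; cv2.imwrite('pics/s8c.png',cv2.resize(a,(750,600)))
E
```

```text
t 27.82 pos [0.6268 0.0083 0.2223] jawdir 87.8 q [-50.9  32.1  65.   99.2 -35.   68.4 111.7] w 0.0599 F [ 0.9 -0.6  0.1]
tooldelta [ 0.1326 -0.4216  0.0949] n rows 10.839826562527513
turn 18.3472520058112
[ 0.0356  0.0538 -0.9979]
win px [400.9756 215.1707] 41 win xy [ 0.4846 -0.4042] mean [ 0.4794 -0.3993] rect ((485.3419494628906, -402.52325439453125), (34.59244155883789, 68.88289642333984), 68.68870544433594) pca ang 160.1 sd [0.0172 0.0098] cap->win ang -27.9 caplen 0.031 246
```

View pics/s8c.png

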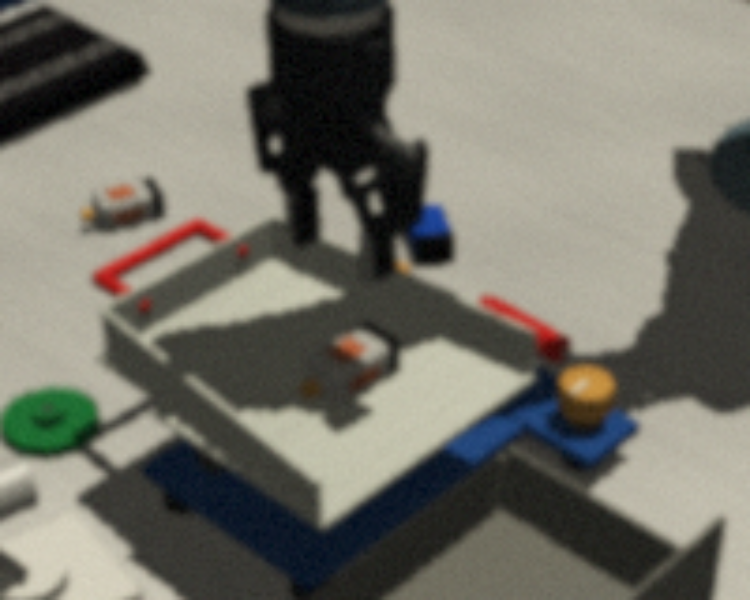

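Emit:
play_rows([
  [0.003,-0.036,0,0,0.06],
  [0.003,-0.036,0,0,0.06],
  [0.01,-0.036,0,0,0.06],
  [0.01,-0.036,0,0,0.06],
  [0.01,-0.036,0,0,0.06],
  [0.012,-0.036,0,0,0.06],
  [0.012,-0.036,0,0,0.06],
  [0.012,-0.036,0.01,0,0.06],
  [0.012,-0.036,0.01,0,0.06],
  [0.012,-0.036,0.02,0,0.06],
  [0,0,0,0,0.06],
])

```text
t: 28.83
position: [0.5185, -0.3426, 0.1429]
tcp_rot: [[-1.0, 0.012, 0.02], [0.014, 0.998, 0.062], [-0.019, 0.062, -0.998]]
contact_force: [-2.4, -0.5, 0.0]
width: 0.06
```

```bash
python3 - <<'E'
from h import *
go(.482,-.402,.06,69.5);print(get_state()['tcp_rot'][:,2])
E
```

```text
t 28.83 pos [ 0.5185 -0.3426  0.1429] jawdir 89.3 q [-11.   37.2  58.1 101.1 -38.5  64.7 150. ] w 0.0600 F [-2.4 -0.5  0. ]
tooldelta [ 0.0373 -0.0649  0.0783] n rows 2.5971458202617463
turn 19.782745665251895
[ 0.01979161  0.06174823 -0.99789551]
```

Emit:
play_rows([
  [0.012,-0.02,0.01,7,0.06],
  [0.012,-0.021,0.01,7,0.06],
  [0.006,-0.022,0.012,6,0.06],
  [0,0,0.015,0,0.06],
  [0,0,0,0,0.06],
])

```text
t: 29.25
position: [0.4759, -0.4002, 0.0834]
tcp_rot: [[-0.931, 0.364, 0.015], [0.364, 0.929, 0.068], [0.011, 0.069, -0.998]]
contact_force: [0.2, 1.5, -0.9]
width: 0.06
```

```bash
python3 - <<'E'
from h import *
go(.482,-.402,.012,69.5);print(get_state()['tcp_rot'][:,2])
E
```

```text
t 29.25 pos [ 0.4759 -0.4002  0.0834] jawdir 68.6 q [ -3.8  44.1  58.2 102.3 -45.8  62.7 141. ] w 0.0600 F [ 0.2  1.5 -0.9]
tooldelta [-0.0071 -0.0044  0.0712] n rows 1.718752694464022
turn -0.9085794966026555
[ 0.01501992  0.06770412 -0.99759238]
```

Emit:
play_rows([
  [-0.003,-0.002,0.02,-1,0.06],
  [-0.003,-0.002,0.02,0,0.06],
  [-0.001,0,0.018,0,0.06],
  [0,0,0.01,0,0.06],
  [0,0,0,0,0.06],
])

```text
t: 29.67
position: [0.4845, -0.3973, 0.0107]
tcp_rot: [[-0.94, 0.34, 0.014], [0.34, 0.938, 0.072], [0.011, 0.073, -0.997]]
contact_force: [-1.2, -0.0, -0.3]
width: 0.0598
```

```bash
python3 - <<'E'
from h import *
go(.482,-.402,.012,69.5);print(get_state()['tcp_rot'][:,2])
shot('scene','s9')
a=cv2.imread('pics/s9.png')[90:210,80:240]; cv2.imwrite('pics/s9c.png',cv2.resize(a,(800,600)))
E
```

```text
t 29.67 pos [ 0.4845 -0.3973  0.0107] jawdir 70.1 q [ -0.6  49.3  52.5 102.5 -50.6  57.5 144.7] w 0.0598 F [-1.2 -0.  -0.3]
tooldelta [ 0.0008 -0.0052 -0.0017] n rows 0.13254293315753224
turn 0.5735876825967239
[ 0.01417017  0.07221964 -0.99728809]
```

View pics/s9c.png

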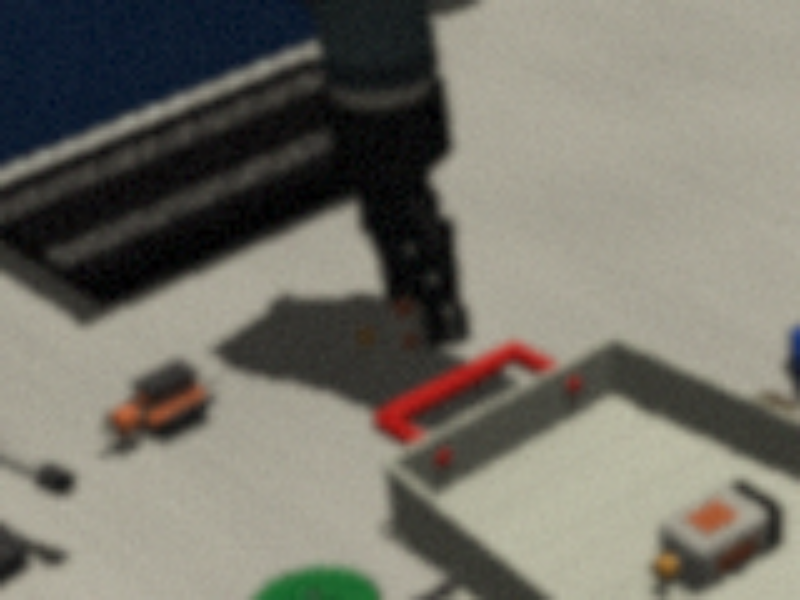

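Emit:
play_rows([
  [0,-0.005,0,0,0.06],
  [0,0,0,0,0.02],
  [0,0,0,0,0.02],
  [0,0,0,0,0.02],
  [0,0,0,0,0.02],
  [0,0,0,0,0.02],
])

```text
t: 30.22
position: [0.4858, -0.404, 0.0158]
tcp_rot: [[-0.941, 0.337, 0.02], [0.338, 0.939, 0.068], [0.004, 0.071, -0.997]]
contact_force: [0.0, 0.2, -0.9]
width: 0.032
```

```bash
python3 - <<'E'
from h import *
go(.632,-.06,.22,90);print(get_state()['tcp_rot'][:,2])
E
```

```text
t 30.22 pos [ 0.4858 -0.404   0.0158] jawdir 70.2 q [ -0.2  49.1  52.8 102.  -50.4  57.7 145. ] w 0.0320 F [ 0.   0.2 -0.9]
tooldelta [-0.0206  0.3867 -0.1773] n rows 10.213077832054486
turn -19.766273089137
[ 0.02028887  0.06796032 -0.99748171]
```

Emit:
play_rows([
  [0,0,-0.025,0,0.02],
  [0,0,-0.03,0,0.02],
  [0,0.01,-0.03,0,0.02],
  [0,0.01,-0.03,0,0.02],
  [0,0.01,-0.03,0,0.02],
  [0,0.01,-0.03,0,0.02],
  [0,0,-0.02,0,0.02],
  [0,0,0,0,0.02],
])

```text
t: 30.88
position: [0.4926, -0.378, 0.2186]
tcp_rot: [[-0.94, 0.342, 0.015], [0.342, 0.937, 0.073], [0.011, 0.073, -0.997]]
contact_force: [0.2, -1.0, -0.1]
width: 0.0318
```

```bash
python3 - <<'E'
from h import *
go(.632,-.06,.22,90);print(get_state()['tcp_rot'][:,2])
E
```

```text
t 30.88 pos [ 0.4926 -0.378   0.2186] jawdir 69.9 q [-11.4  35.7  66.3  97.1 -37.3  73.9 134. ] w 0.0318 F [ 0.2 -1.  -0.1]
tooldelta [-0.0221  0.3457  0.0238] n rows 8.326492049799164
turn -20.05607170478929
[ 0.01484652  0.07262661 -0.99724869]
```

Emit:
play_rows([
  [-0.002,0.036,0.001,0,0.02],
  [-0.002,0.036,0.002,0,0.02],
  [-0.002,0.036,0.002,0,0.02],
  [-0.002,0.036,0.002,0,0.02],
  [-0.002,0.036,0.002,0,0.02],
  [-0.002,0.036,0.002,0,0.02],
  [-0.002,0.036,0.002,0,0.02],
  [-0.002,0.036,0.002,0,0.02],
  [0,0,0,0,0.02],
])

```text
t: 31.63
position: [0.6063, -0.1074, 0.2176]
tcp_rot: [[-0.933, 0.359, 0.013], [0.359, 0.931, 0.072], [0.014, 0.072, -0.997]]
contact_force: [0.7, 1.8, -2.0]
width: 0.032
```

```bash
python3 - <<'E'
from h import *
go(.632,-.06,.19,90);print(get_state()['tcp_rot'][:,2])
E
```

```text
t 31.63 pos [ 0.6063 -0.1074  0.2176] jawdir 68.9 q [-41.3  35.6  69.3  99.4 -39.3  72.3 107.4] w 0.0320 F [ 0.7  1.8 -2. ]
tooldelta [-0.0073  0.0514  0.0313] n rows 1.4529299665237132
turn -21.102452919692368
[ 0.01311461  0.07162334 -0.99734553]
```

Emit:
play_rows([
  [-0.004,0.025,0.005,-7,0.02],
  [-0.004,0.022,0.008,-7,0.02],
  [-0.004,0.006,0.01,-7,0.02],
  [0,0,0.01,0,0.02],
  [0,0,0,0,0.02],
])

```text
t: 32.05
position: [0.6321, -0.051, 0.1804]
tcp_rot: [[-1.0, -0.001, 0.005], [-0.001, 0.997, 0.071], [-0.005, 0.071, -0.997]]
contact_force: [-1.1, -0.5, -1.7]
width: 0.032
```

```bash
python3 - <<'E'
from h import *
go(.632,-.06,.148,90);print(get_state()['tcp_rot'][:,2])
E
```

```text
t 32.05 pos [ 0.6321 -0.051   0.1804] jawdir 90.1 q [-41.2  36.6  61.6  98.5 -38.8  68.3 121.9] w 0.0320 F [-1.1 -0.5 -1.7]
tooldelta [ 0.0003 -0.0113  0.0316] n rows 0.8055351353316562
turn 0.07621963009643196
[ 0.00499169  0.07110371 -0.99745644]
```

Emit:
play_rows([
  [0,-0.007,0.015,0,0.02],
  [0,-0.004,0.013,0,0.02],
  [0,0,0.004,0,0.02],
  [0,0,0,0,0.02],
])

```text
t: 32.38
position: [0.6306, -0.0645, 0.1439]
tcp_rot: [[-1.0, 0.012, 0.005], [0.013, 0.997, 0.071], [-0.004, 0.071, -0.997]]
contact_force: [1.6, 3.8, 5.5]
width: 0.032
```

```bash
python3 - <<'E'
from h import *
go(.632,-.06,.147,90);print(get_state()['tcp_rot'][:,2])
E
```

```text
t 32.38 pos [ 0.6306 -0.0645  0.1439] jawdir 89.3 q [-38.7  38.9  59.6 100.  -41.2  65.4 124.1] w 0.0320 F [1.6 3.8 5.5]
tooldelta [-0.0014  0.0047 -0.0027] n rows 0.1351204473785619
turn -0.704193336919559
[ 0.00474215  0.07083497 -0.99747678]
```

Emit:
play_rows([
  [0,0,0,0,0.05],
  [0,0,0,0,0.05],
  [0,0,0,0,0.05],
  [0,0,-0.02,0,0.05],
  [0,0,-0.025,0,0.05],
  [0,0,-0.03,0,0.05],
  [0,0,0,0,0.05],
])

```text
t: 32.97
position: [0.6275, -0.0758, 0.2212]
tcp_rot: [[-1.0, 0.021, 0.001], [0.021, 0.998, 0.066], [0.0, 0.066, -0.998]]
contact_force: [1.1, -0.1, 1.1]
width: 0.05
```

```bash
python3 - <<'E'
from h import *
np.set_printoptions(precision=4,suppress=True)
go(.632,-.25,.22,90);print(get_state()['tcp_rot'][:,2])
c=avg('top',6,'t10'); P=cloud(c); hsv=cv2.cvtColor(c['color'],cv2.COLOR_RGB2HSV)
m=cv2.inRange(hsv,(0,150,70),(4,255,255))|cv2.inRange(hsv,(172,150,70),(180,255,255)); m[:,:308]=0;m[:120]=0;m[200:]=0;m[:,335:]=0
print('red px',(m>0).sum()); v=P[m>0]; print(np.nanmedian(v,0)); 
for r in range(130,178,4):
    xs=np.where(m[r])[0]
    if len(xs): print(r,xs.min(),xs.max(),P[r,xs].round(3)[-4:].tolist())
shot('scene','s10')
a=cv2.imread('pics/s10.png')[100:260,130:330]; cv2.imwrite('pics/s10c.png',cv2.resize(a,(750,600)))
E
```

```text
t 32.97 pos [ 0.6275 -0.0758  0.2212] jawdir 88.8 q [-40.8  34.6  64.3  96.5 -36.4  72.2 121.1] w 0.0500 F [ 1.1 -0.1  1.1]
tooldelta [-0.0082 -0.1737 -0.0102] n rows 4.178323303122081
turn -1.2302516132271393
[ 0.0013  0.0657 -0.9978]
red px 152
[ 0.5976 -0.1697  0.1558]
146 327 327 [[0.646, -0.175, 0.158]]
150 325 328 [[0.636, -0.17, 0.154], [0.636, -0.172, 0.156], [0.636, -0.175, 0.156], [0.636, -0.177, 0.156]]
154 324 328 [[0.626, -0.17, 0.152], [0.624, -0.171, 0.156], [0.624, -0.174, 0.156], [0.625, -0.177, 0.155]]
158 325 328 [[0.614, -0.169, 0.155], [0.613, -0.171, 0.157], [0.613, -0.173, 0.156], [0.613, -0.176, 0.156]]
162 325 328 [[0.603, -0.168, 0.153], [0.602, -0.17, 0.157], [0.602, -0.173, 0.156], [0.603, -0.176, 0.155]]
166 312 328 [[0.591, -0.167, 0.156], [0.591, -0.17, 0.156], [0.591, -0.173, 0.156], [0.591, -0.175, 0.156]]
170 324 324 [[0.628, -0.195, 0.002]]
```

View pics/s10c.png

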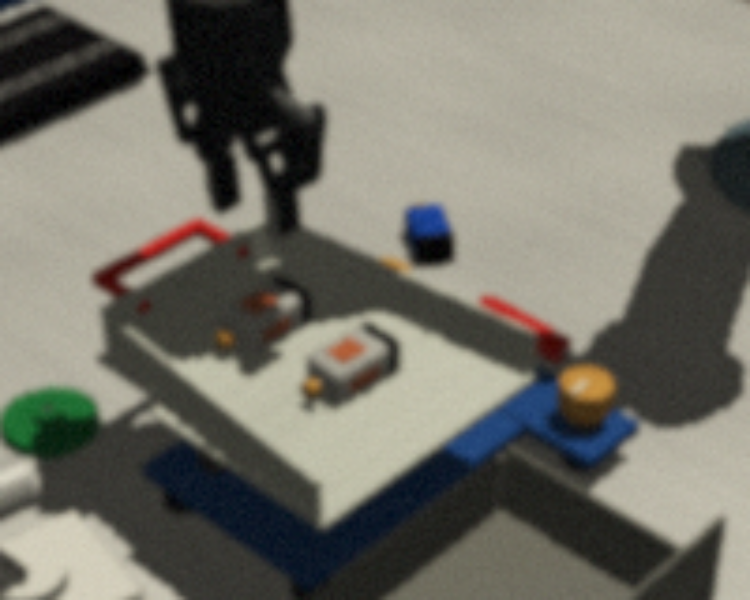

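View pics/t10.png

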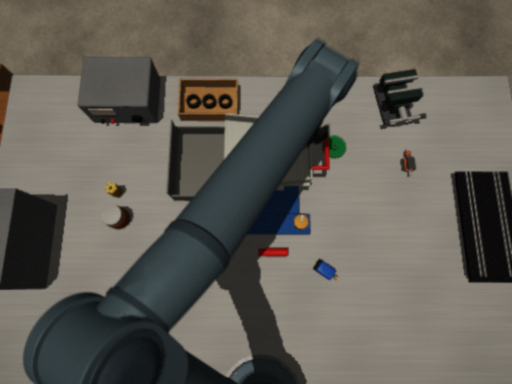

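Emit:
play_rows([
  [-0.002,-0.033,0,-1,0.036],
  [-0.002,-0.033,0,0,0.036],
  [-0.001,-0.03,0,0,0.036],
  [0,0,0,0,0.036],
])

```text
t: 33.65
position: [0.6281, -0.1642, 0.2012]
tcp_rot: [[-1.0, -0.01, -0.019], [-0.011, 0.997, 0.071], [0.018, 0.071, -0.997]]
contact_force: [-1.2, -2.1, -0.0]
width: 0.0358
```

```bash
python3 - <<'E'
from h import *
go(.632,-.173,.165,90);print(get_state()['tcp_rot'][:,2])
E
```

```text
t 33.65 pos [ 0.6281 -0.1642  0.2012] jawdir 90.6 q [-29.3  37.9  61.   93.5 -37.5  73.2 130.7] w 0.0358 F [-1.2 -2.1 -0. ]
tooldelta [-0.0045 -0.0114  0.0354] n rows 0.8993241731198299
turn 0.5638904145850319
[-0.01921157  0.07072256 -0.997311  ]
```

Emit:
play_rows([
  [-0.004,-0.01,0.015,0,0.036],
  [0,-0.002,0.012,0,0.036],
  [0,0,0,0,0.036],
])

```text
t: 33.9
position: [0.6303, -0.1771, 0.1703]
tcp_rot: [[-1.0, -0.004, -0.022], [-0.006, 0.997, 0.071], [0.021, 0.071, -0.997]]
contact_force: [-0.4, 1.3, -0.1]
width: 0.0356
```

```bash
python3 - <<'E'
from h import *
go(.632,-.172,.132,90);print(get_state()['tcp_rot'][:,2])
shot('scene','s11')
a=cv2.imread('pics/s11.png')[100:220,110:270]; cv2.imwrite('pics/s11c.png',cv2.resize(a,(800,600)))
E
```

```text
t 33.90 pos [ 0.6303 -0.1771  0.1703] jawdir 90.3 q [-26.8  40.2  59.3  94.  -39.3  71.2 132.4] w 0.0356 F [-0.4  1.3 -0.1]
tooldelta [-0.0026  0.0023  0.0385] n rows 0.9274768570216686
turn 0.25630470619992707
[-0.02176078  0.07071877 -0.9972589 ]
```

View pics/s11c.png

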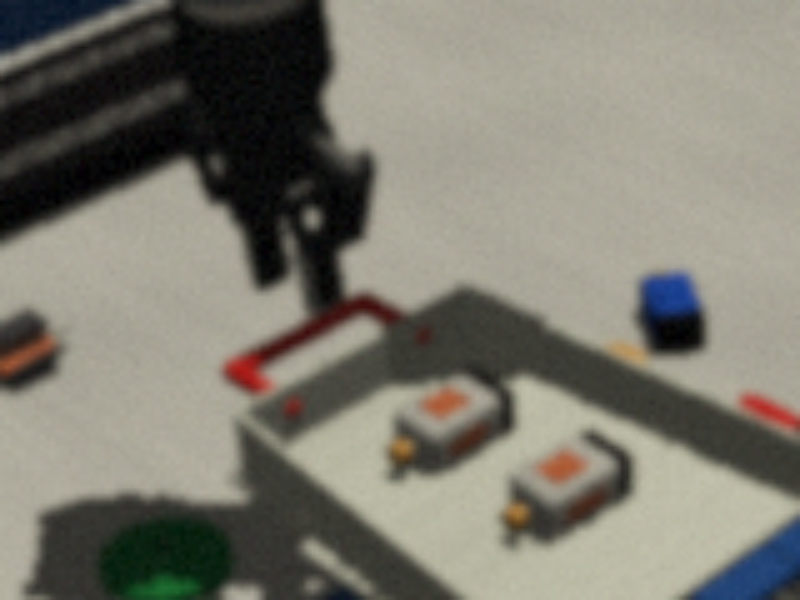

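Emit:
play_rows([
  [-0.002,0.002,0.012,0,0.036],
  [0,0,0.01,0,0.036],
  [0,0,0,0,0.036],
])

```text
t: 34.2
position: [0.6325, -0.1709, 0.1477]
tcp_rot: [[-1.0, -0.007, -0.021], [-0.009, 0.997, 0.071], [0.021, 0.072, -0.997]]
contact_force: [-0.4, 0.2, -0.2]
width: 0.0359
```

```bash
python3 - <<'E'
from h import *
go(.632,-.172,.132,90);print(get_state()['tcp_rot'][:,2])
E
```

```text
t 34.20 pos [ 0.6325 -0.1709  0.1477] jawdir 90.4 q [-26.6  41.5  58.   94.8 -40.5  69.3 132.9] w 0.0359 F [-0.4  0.2 -0.2]
tooldelta [ 0.0002 -0.0022  0.0156] n rows 0.3784304504620724
turn 0.41547184608973
[-0.02115598  0.07133358 -0.99722813]
```

Emit:
play_rows([
  [0,-0.002,0.009,0,0.036],
  [0,0,0.006,0,0.036],
  [0,0,0,0,0.036],
  [0,0,0,0,0.0],
  [0,0,0,0,0.0],
  [0,0,0,0,0.0],
  [0,0,0,0,0.0],
], newtons=60)

```text
t: 34.78
position: [0.6328, -0.1726, 0.1309]
tcp_rot: [[-1.0, -0.009, -0.02], [-0.01, 0.998, 0.065], [0.019, 0.066, -0.998]]
contact_force: [0.4, 1.4, -1.9]
width: 0.0099
```

```bash
python3 - <<'E'
from h import *
go(.632,-.172,.132,90);print(get_state()['tcp_rot'][:,2])
# arc targets
import math
for th in np.arange(0,1.16,.1):
    a=math.atan2(30,212)+th; r=math.hypot(212,30); print('%.1f'%th,'dy %.1f dz %.1f'%(212-r*math.cos(a),r*math.sin(a)-30))
E
```

```text
t 34.78 pos [ 0.6328 -0.1726  0.1309] jawdir 90.5 q [-26.2  42.6  57.3  95.5 -41.4  67.7 133.6] w 0.0099 F [ 0.4  1.4 -1.9]
tooldelta [ 0.0008  0.0007 -0.0011] n rows 0.03654623888196064
turn 0.5114210104008663
[-0.02002796  0.06546392 -0.99765393]
0.0 dy 0.0 dz 0.0
0.1 dy 4.1 dz 21.0
0.2 dy 10.2 dz 41.5
0.3 dy 18.3 dz 61.3
0.4 dy 28.4 dz 80.2
0.5 dy 40.3 dz 98.0
0.6 dy 54.0 dz 114.5
0.7 dy 69.2 dz 129.5
0.8 dy 85.8 dz 143.0
0.9 dy 103.7 dz 154.7
1.0 dy 122.7 dz 164.6
1.1 dy 142.6 dz 172.5
```

Emit:
play_rows([
  [0,0.003,-0.0104,0,0],
  [0,0.003,-0.0104,0,0],
  [0,0.0037,-0.01,0,0],
  [0,0.0037,-0.01,0,0],
  [0,0.0047,-0.0096,0,0],
  [0,0.0047,-0.0096,0,0],
  [0,0,0,0,0],
])

```text
t: 35.37
position: [0.633, -0.152, 0.1981]
tcp_rot: [[-1.0, -0.009, -0.022], [-0.01, 0.998, 0.064], [0.021, 0.064, -0.998]]
contact_force: [-1.1, -0.4, -1.6]
width: 0.0099
```

```bash
cat >> h.py <<'E'
def arc(th):
    import math
    s=get_state(); R=s['tcp_rot']; g=s['position']-.019*R[:,2]
    d=g-np.array([0,.039,.12]); print('grip yz',g[1:],'r %.4f'%math.hypot(d[1],d[2]),'tilt now %.3f'%(math.atan2(d[2],-d[1])-math.atan2(30,212)))
    a=math.atan2(30,212)+th; r=.2141; t=np.array([.632,.039-r*math.cos(a),.12+r*math.sin(a)])
    print('to',th,'tool',(R.T@(t-g)).round(4)); print('w',s['width'],s['contact_force'].round(1),s['qpos'].round(0))
E
python3 - <<'E'
from h import *
np.set_printoptions(precision=4,suppress=True)
arc(.5)
shot('scene','s12')
E
```

```text
grip yz [-0.1532  0.2171] r 0.2153 tilt now 0.327
to 0.5 tool [ 0.0018  0.0225 -0.0295]
w 0.009910070364409716 [-1.1 -0.4 -1.6] [-30.  38.  61.  93. -38.  73. 129.]
```

View pics/s12.png

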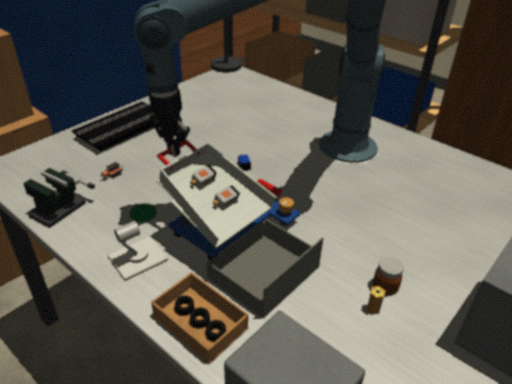

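Emit:
play_rows([
  [0,0.0056,-0.009,0,0],
  [0,0.006,-0.0088,0,0],
  [0,0.0065,-0.0085,0,0],
  [0,0.007,-0.008,0,0],
  [0,0,0,0,0],
])

```text
t: 35.83
position: [0.6331, -0.1283, 0.2362]
tcp_rot: [[-1.0, -0.008, -0.022], [-0.009, 0.998, 0.061], [0.021, 0.061, -0.998]]
contact_force: [0.1, 0.7, -3.3]
width: 0.0099
```

```bash
python3 - <<'E'
from h import *
np.set_printoptions(precision=4,suppress=True)
arc(.6);arc(.7);arc(.8)
shot('scene','s13')
E
```

```text
grip yz [-0.1294  0.2551] r 0.2159 tilt now 0.536
to 0.6 tool [ 0.0016  0.011  -0.0086]
w 0.009899783194419769 [ 0.1  0.7 -3.3] [-34.  36.  63.  92. -35.  76. 126.]
grip yz [-0.1294  0.2551] r 0.2159 tilt now 0.536
to 0.7 tool [ 0.0018  0.0271 -0.0227]
w 0.009899783194419769 [ 0.1  0.7 -3.3] [-34.  36.  63.  92. -35.  76. 126.]
grip yz [-0.1294  0.2551] r 0.2159 tilt now 0.536
to 0.8 tool [ 0.0019  0.0445 -0.0352]
w 0.009899783194419769 [ 0.1  0.7 -3.3] [-34.  36.  63.  92. -35.  76. 126.]
```

View pics/s13.png

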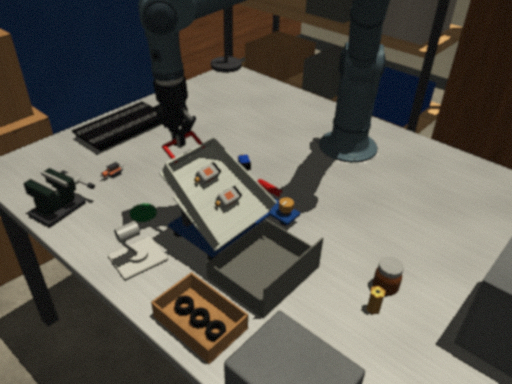

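Emit:
play_rows([
  [0.001,0.007,-0.006,0,0],
  [0,0.0075,-0.006,0,0],
  [0,0.008,-0.0065,0,0],
  [0,0.008,-0.0062,0,0],
  [0,0.008,-0.006,0,0],
  [0,0,0,0,0],
])

```text
t: 36.38
position: [0.6333, -0.0933, 0.2724]
tcp_rot: [[-1.0, -0.004, -0.017], [-0.005, 0.999, 0.054], [0.016, 0.054, -0.998]]
contact_force: [-0.6, -0.0, -1.1]
width: 0.0099
```

```bash
python3 - <<'E'
from h import *
np.set_printoptions(precision=4,suppress=True)
arc(.9);arc(1.0);arc(1.1)
shot('scene','s14')
E
```

```text
grip yz [-0.0943  0.2914] r 0.2171 tilt now 0.769
to 0.9 tool [ 0.0018  0.0257 -0.012 ]
w 0.009886093599532146 [-0.6 -0.  -1.1] [-39.  33.  66.  91. -33.  78. 121.]
grip yz [-0.0943  0.2914] r 0.2171 tilt now 0.769
to 1.0 tool [ 0.0018  0.0452 -0.0208]
w 0.009886093599532146 [-0.6 -0.  -1.1] [-39.  33.  66.  91. -33.  78. 121.]
grip yz [-0.0943  0.2914] r 0.2171 tilt now 0.769
to 1.1 tool [ 0.0019  0.0655 -0.0277]
w 0.009886093599532146 [-0.6 -0.  -1.1] [-39.  33.  66.  91. -33.  78. 121.]
```

View pics/s14.png

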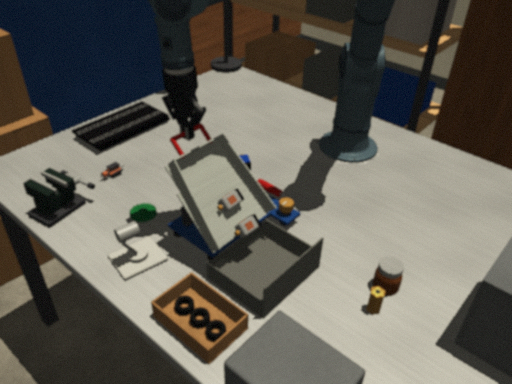

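Sliding out slowly. Continue to about 1.05 rad and wait.

Emit:
play_rows([
  [0.001,0.009,-0.0045,0,0],
  [0,0.009,-0.0045,0,0],
  [0,0.0095,-0.004,0,0],
  [0,0.0095,-0.004,0,0],
  [0,0.01,-0.0038,0,0],
  [0,0.009,-0.003,0,0],
  [0,0,0,0,0],
  [0,0,0,0,0],
  [0,0,0,0,0],
])

```text
t: 37.18
position: [0.6337, -0.0406, 0.3041]
tcp_rot: [[-1.0, 0.001, -0.008], [0.0, 0.999, 0.044], [0.008, 0.044, -0.999]]
contact_force: [0.5, -3.6, 1.5]
width: 0.0099
```

```bash
python3 - <<'E'
from h import *
np.set_printoptions(precision=4,suppress=True)
arc(1.1);arc(.7);arc(.5)
shot('scene','s15')
E
```

```text
grip yz [-0.0414  0.3231] r 0.2184 tilt now 1.053
to 1.1 tool [0.0018 0.011  0.0011]
w 0.009889793508361095 [ 0.5 -3.6  1.5] [-46.  31.  68.  90. -32.  80. 115.]
grip yz [-0.0414  0.3231] r 0.2184 tilt now 1.053
to 0.7 tool [ 0.0015 -0.0642  0.0408]
w 0.009889793508361095 [ 0.5 -3.6  1.5] [-46.  31.  68.  90. -32.  80. 115.]
grip yz [-0.0414  0.3231] r 0.2184 tilt now 1.053
to 0.5 tool [ 0.0012 -0.0945  0.071 ]
w 0.009889793508361095 [ 0.5 -3.6  1.5] [-46.  31.  68.  90. -32.  80. 115.]
```

View pics/s15.png

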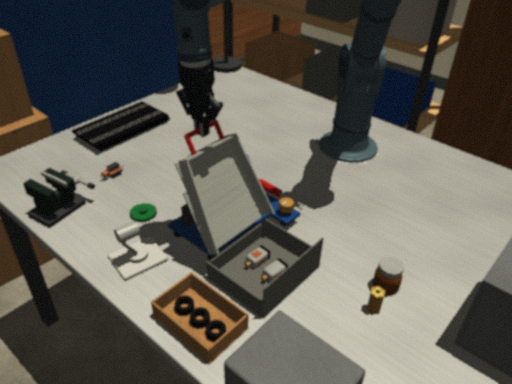

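Emit:
play_rows([
  [0,-0.009,0.003,0,0],
  [0,-0.01,0.0038,0,0],
  [0,-0.0095,0.004,0,0],
  [0,-0.0095,0.004,0,0],
  [0,-0.009,0.0045,0,0],
  [0,-0.009,0.005,0,0],
  [0,-0.008,0.006,0,0],
  [0,-0.008,0.0062,0,0],
  [0,-0.008,0.0065,0,0],
  [0,0,0,0,0],
])

```text
t: 38.07
position: [0.6333, -0.1182, 0.2499]
tcp_rot: [[-1.0, 0.001, -0.009], [0.001, 0.998, 0.065], [0.009, 0.065, -0.998]]
contact_force: [1.6, -1.3, 1.5]
width: 0.0099
```

```bash
python3 - <<'E'
from h import *
np.set_printoptions(precision=4,suppress=True)
arc(.5);arc(.4);arc(.3)
E
```

```text
grip yz [-0.1195  0.2689] r 0.2174 tilt now 0.614
to 0.5 tool [ 0.0012 -0.0145  0.02  ]
w 0.009920979072401075 [ 1.6 -1.3  1.5] [-36.  35.  64.  92. -35.  76. 124.]
grip yz [-0.1195  0.2689] r 0.2174 tilt now 0.614
to 0.4 tool [ 0.0011 -0.0276  0.037 ]
w 0.009920979072401075 [ 1.6 -1.3  1.5] [-36.  35.  64.  92. -35.  76. 124.]
grip yz [-0.1195  0.2689] r 0.2174 tilt now 0.614
to 0.3 tool [ 0.0009 -0.0389  0.0552]
w 0.009920979072401075 [ 1.6 -1.3  1.5] [-36.  35.  64.  92. -35.  76. 124.]
```

Emit:
play_rows([
  [0,-0.007,0.009,0,0],
  [0,-0.0065,0.0085,0,0],
  [0,-0.0065,0.0085,0,0],
  [0,-0.006,0.009,0,0],
  [0,-0.0055,0.009,0,0],
  [0,-0.0055,0.009,0,0],
  [0,0,0,0,0],
])

```text
t: 38.65
position: [0.6332, -0.1571, 0.1893]
tcp_rot: [[-1.0, 0.001, -0.008], [0.001, 0.998, 0.06], [0.008, 0.06, -0.998]]
contact_force: [2.8, -3.3, -0.8]
width: 0.0098
```

```bash
python3 - <<'E'
from h import *
np.set_printoptions(precision=4,suppress=True)
arc(.2);arc(.1);arc(0)
E
```

```text
grip yz [-0.1583  0.2083] r 0.2161 tilt now 0.280
to 0.2 tool [ 0.0012 -0.0055  0.0165]
w 0.00980949384903188 [ 2.8 -3.3 -0.8] [-30.  39.  61.  94. -38.  71. 130.]
grip yz [-0.1583  0.2083] r 0.2161 tilt now 0.280
to 0.1 tool [ 0.001  -0.0129  0.0366]
w 0.00980949384903188 [ 2.8 -3.3 -0.8] [-30.  39.  61.  94. -38.  71. 130.]
grip yz [-0.1583  0.2083] r 0.2161 tilt now 0.280
to 0 tool [ 0.0008 -0.0182  0.0573]
w 0.00980949384903188 [ 2.8 -3.3 -0.8] [-30.  39.  61.  94. -38.  71. 130.]
```

Emit:
play_rows([
  [0,-0.0035,0.009,0,0],
  [0,-0.0035,0.009,0,0],
  [0,-0.003,0.009,0,0],
  [0,-0.003,0.009,0,0],
  [0,-0.0025,0.009,0,0],
  [0,0,0,0,0],
])

```text
t: 39.15
position: [0.6332, -0.172, 0.1379]
tcp_rot: [[-1.0, 0.001, -0.008], [0.0, 0.998, 0.058], [0.008, 0.058, -0.998]]
contact_force: [2.0, -1.4, 0.0]
width: 0.01
```

```bash
python3 - <<'E'
from h import *
np.set_printoptions(precision=4,suppress=True)
arc(0)
E
```

```text
grip yz [-0.1731  0.1569] r 0.2152 tilt now 0.032
to 0 tool [ 0.0013 -0.0003  0.0069]
w 0.010002862857578418 [ 2.  -1.4  0. ] [-27.  42.  58.  96. -41.  67. 133.]
```

Emit:
play_rows([
  [0,0,0.003,0,0],
  [0,0,0.003,0,0],
  [0,0,0,0,0],
  [0,0,0,0,0.036],
  [0,0,0,0,0.036],
  [0,0,0,0,0.036],
  [0,0,0,0,0.036],
])

```text
t: 39.73
position: [0.6315, -0.1694, 0.1299]
tcp_rot: [[-1.0, -0.002, -0.013], [-0.003, 0.998, 0.06], [0.013, 0.061, -0.998]]
contact_force: [0.2, -0.3, -0.1]
width: 0.036
```

```bash
python3 - <<'E'
from h import *
np.set_printoptions(precision=4,suppress=True)
arc(0)
E
```

```text
grip yz [-0.1705  0.1488] r 0.2115 tilt now -0.004
to 0 tool [-0.0002 -0.0024 -0.0013]
w 0.03601539938348541 [ 0.2 -0.3 -0.1] [-27.  42.  58.  96. -41.  67. 133.]
```

Emit:
play_rows([
  [0,0,-0.01,0,0.036],
  [0,0.001,-0.015,0,0.036],
  [0,0.001,-0.02,0,0.036],
  [0,0,-0.025,0,0.036],
  [0,-0.03,-0.01,0,0.036],
  [0,-0.03,0,0,0.036],
  [0,-0.03,0,0,0.036],
  [0,-0.03,0,0,0.036],
  [0,-0.03,0,0,0.036],
  [0,0,0,0,0.036],
])

```text
t: 40.57
position: [0.6381, -0.3215, 0.216]
tcp_rot: [[-1.0, -0.018, -0.009], [-0.018, 0.998, 0.059], [0.008, 0.059, -0.998]]
contact_force: [-1.3, -1.1, 0.0]
width: 0.0361
```

```bash
python3 - <<'E'
from h import *
np.set_printoptions(precision=4,suppress=True)
go(.6,-.3,.2)
c=avg('top',8,'t16'); measure(c); P=cloud(c)
print('tray floor',fit(P[130:180,235:300].reshape(-1,3)))
print('tray mean rows',[np.nanmedian(P[140:175,x,2]).round(4) for x in range(232,306,8)])
print('handle',np.nanmedian(P[150:164,326:328].reshape(-1,3),0))
shot('scene','s16')
a=c['color'][100:250,160:345,::-1]; cv2.imwrite('pics/t16c.png',cv2.resize(a,(740,600)))
E
```

```text
t 40.57 pos [ 0.6381 -0.3215  0.216 ] jawdir 91.0 q [-11.3  43.2  58.4  82.3 -39.   77.9 141.1] w 0.0361 F [-1.3 -1.1  0. ]
tooldelta [0.0376 0.0212 0.0176] n rows 1.116655012191752
bench (array([-4.3609,  0.6206,  0.6147]), array([0.3647, 0.002 ]), np.float64(0.09312797548807275), 1630)
plate slope [ 4.2322 -0.6417] std 0.0006864924291196434 19
tray floor (array([-1.5776, -0.2301,  0.1635]), array([ 0.6225, -0.0134]), np.float64(0.07473257083365911), 3250)
tray mean rows [np.float64(0.1308), np.float64(0.1307), np.float64(0.1304), np.float64(0.1308), np.float64(0.1307), np.float64(0.1307), np.float64(0.1307), np.float64(0.1313), np.float64(0.1311), np.float64(0.1312)]
handle [ 0.4403 -0.0676  0.6631]
```

View pics/t16.png

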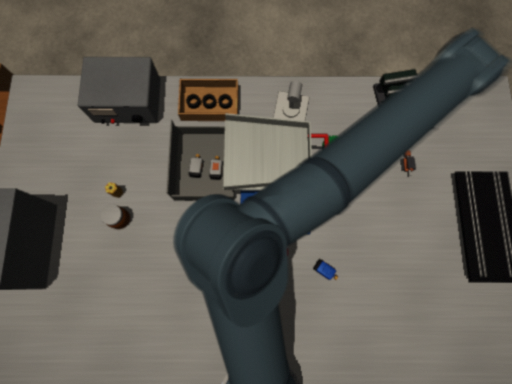

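View pics/s16.png

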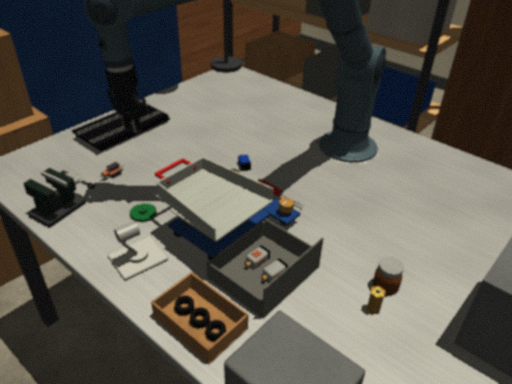

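Emit:
play_rows([
  [0.03,-0.01,0.006,0,0.036],
  [0.03,-0.01,0.006,0,0.036],
  [0.03,-0.01,0.006,0,0.036],
  [0.03,0,0.006,0,0.036],
  [0.03,0,0.006,0,0.036],
  [0.03,0,0.006,0,0.036],
  [0,0,0,0,0.036],
])

```text
t: 41.6
position: [0.4606, -0.338, 0.1734]
tcp_rot: [[-0.999, -0.047, -0.01], [-0.048, 0.996, 0.069], [0.007, 0.069, -0.998]]
contact_force: [-1.5, -0.0, 0.4]
width: 0.0358
```

```bash
python3 - <<'E'
from h import *
np.set_printoptions(precision=4,suppress=True)
go(.6,-.3,.2)
c=avg('top',8,'t17'); measure(c)
E
```

```text
t 41.60 pos [ 0.4606 -0.338   0.1734] jawdir 92.7 q [-14.8  31.9  63.6 105.7 -33.7  66.6 154.2] w 0.0358 F [-1.5 -0.   0.4]
tooldelta [-0.1408  0.0331 -0.0253] n rows 3.5224024400268807
bench (array([-0.0004,  0.0006,  0.001 ]), array([0.4628, 0.0078]), np.float64(0.0007720552985312529), 1543)
plate slope [-0.0002  0.0002] std 0.0007807119453047617 2024
knob [228.2517 221.1921] [0.4591 0.0887 0.075 ] n 104 above plate 0.0380 -> rad 0.01 plate h here 0.0360
knob [300.5533 221.7733] [ 0.4577 -0.1097  0.0749] n 106 above plate 0.0380 -> rad 0.00 plate h here 0.0359
```

View pics/t17.png

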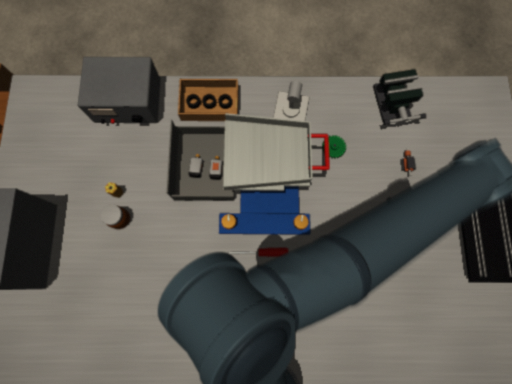

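Everything checks: both motors are in the bin at (195,165) and (215,167), the tray is level, both feet read 0, and nothing is touching the robot. Handing in.

```bash
python3 -c "
from h import *
print(finish_job())"
```

```text
the job is handed in; nothing more can be done
None
```

The job is done and handed in at about 42 s of the 210 s allowed.

- **Feet:** I turned the left knob about 255° and the right about 164° clockwise. The last check read 0.01 rad left and 0.00 rad right. The plate top is 36 mm up at both knobs, with a slope of about 0.0002. Firmness comes from these readings; I did not push on the stand.
- **Motors:** Only two were present. One was knocked about 3 cm aside early in the run, so I measured it again before grasping it. I laid both in the tray, lifted the handle to about 1.05 rad, and both slid into the bin. Neither missed.
- **Tray:** I lowered it on the handle and let go. Its floor then read about 131 mm high all along, which is level.
- **Other things on the bench:** I touched none of them. In the last pictures the blue look-alike and the other bystanders were in their places.
- **Failed readings:** The plate reading straight after lowering the tray was useless because the arm blocked the top camera. I moved the arm away and repeated it, giving the foot values above. The tool also drifted up to 4° off vertical during the run, with no ill effect.

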